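# Put a refurbished phone modem back together in the assembly jig

### The arm

A 6-joint arm with a two-finger parallel gripper is mounted at the origin on the work surface. World frame = base frame: x ahead of the robot, y to its left, z up, the work surface at z = 0. Lengths are in m, angles in degrees, forces in N, time in s.
With the tool pointing down it reaches from about 0.4 to 0.825 m from the base axis. Payload 7 kg.
Tool frame: the origin (TCP) lies on the front face of the gripper's body, between the roots of the fingers; the fingertips stand 66 mm ahead of it and the grasp point (between the pads) lies 47 mm ahead of it; z points along the fingers, y is the line along which they close (so a half turn about z gives the same grasp; the last joint's range is limited). The gripper opens to 88 mm and grips with 3 to 60 N. Pads are 19 mm wide; open, the fingers measure 130 mm over their backs; the gripper's body (78 mm by 193 mm) begins 47 mm behind the grasp point.
Start: joints at [-57.004, 20.546, 0.682, 0, -70.136, -16.507], TCP at [0.192, -0.647, 0.292] pointing down, gripper open.
Joint ranges: [-176.03, 176.03], [-82.01, 121.73], [-58.28, 71.71], [-173.87, 95.51], [-174.79, -0.11], [-173.66, 173.66]. Speed limits (degrees/s): [136.94, 136.94, 172.46, 180, 180, 180].

### API

Orientations are given as [roll, pitch, yaw] about the fixed x, y, z axes, in that order (R = Rz(yaw) Ry(pitch) Rx(roll)).
In Python, from plant import ctrl gives the robot as it stands.
- The arm moves only by the tool send_rows, never from a script. Its argument "deltas" is a list of rows, each a list of 2 entries, a list of its own where there are three numbers: the shift along the tool's x, y, z each as a share of 800 mm, from -1 to 1, then the turn about the tool's z as a share of 90 degrees, from -1 to 1. A call has exactly 5 rows; each row is the pose to reach, as a shift and turn from the pose commanded when the call began, along the tool's axes at that moment; what a row does not reach only later rows make up. A row lasts 1/12 s, in which the tool goes at most 41.7 mm and 7.16 degrees, less where a joint would pass 70% of its speed; a pose out of reach is approached as far as the arm can. A call with a number of a shift or a turn outside -1 to 1 is refused whole. A call with a gripper value outside its range is refused whole. "gripper" is the opening, from 0 (shut) to 1 (fully open), set as the call begins (left out, the last holds). The fingers move at their own pace and stop on an object; the grip force is fixed at half the most. Time passes only in rows, so rows that repeat a pose let the fingers close, or fill a call up. It gives the time, the measured TCP pose, the force, the opening and the grip force at its end, in the units of the state.
- ctrl.get_obs(): the state, without advancing time (a new reading comes with each control period).
- ctrl.snapshot(name): name is "scene" or "side" or "wrist"; returns a dict with "color" (384x512x3 uint8, red, green, blue), "vertical_fov" (degrees; the focal length in pixels is half the picture's height over the tangent of half this angle, whatever the lens; pixels are square), "cx", "cy" (the principal point, pixels), "k1" (the pictures are not rectified: a ray, as slopes to the right and down, at radius r is drawn at 1 + k1 r^2 times it, then the intrinsics apply), "rvec" (rotation vector, rad) and "tvec" (3), from world to camera coordinates, as OpenCV has them. Camera axes: x right, y down, z forward; pixel columns grow to the right and rows downward; lengths in m; the calibration is good to about 2 mm. A picture is of the moment at which its call begins. There is no depth.
- ctrl.close_job(): hands the job in; it is judged then, once.
Trained networks look in a picture, given as the dict that the camera call returned (one of the last four; its "shot" number tells which), for a name from the list of things; names that differ only in an ending like _2 or _b are one class to them, and where a whole thing is asked for, a point or a joint stands for the part that bears it (a point fixed in the world has none). Each returns a list of dicts, best first, with "conf" (0 to 1); they miss things now and then, are a little off and sometimes report something else, mostly with a low value. They report only what shows in the picture. A call takes as long as a camera call. They do not tell look-alikes from the thing itself.
- ctrl.boxes_of(picture, thing): "xy" ([column, row] as shares, 0 to 1, of the picture: columns of its width, rows of its height, amid what is visible of it).
- ctrl.cut_out(picture, thing): "pixels" (384x512 bool, what is visible of it) and "xy" ([column, row] as shares, 0 to 1, of the picture: columns of its width, rows of its height, amid what is visible of it).
The state is a dict: "clock": time; "joint_pos": joint angles; "qvel": joint speeds; "tau": joint torques, N m; "tool_pos": TCP position; "orientation": TCP orientation; "force": force on the tool from outside, world axes, zero at the start; "moment": the same for the moment, N m; "opening": finger opening in m; "gripper_force": force on a finger pad.
Only numpy, scipy, OpenCV 4.12 (cv2) and the standard library are available. Lean on these libraries where they do the work, as an engineer would, in place of code of your own. Each camera call takes 0.05 s, during which the arm holds its last target. There are 200 camera calls.

### The job

Put the phone modem back together: first seat the black lower shell flat in the blue assembly jig, between its pins; then lay the green circuit board in the shell's long bay with its sockets at the shell's open end; then set the yellow battery pack in the short bay; and last close it with the white cover, fully down all round and with its socket opening over the sockets. Leave the dish of screws and the brown board with the red tag, which is waiting for repair, where they lie.

Things in the scene. Friction and masses are not known exactly. Their poses are not given: they have to be found in the camera images.
- jig_mid (a point): Fixed blue jig, target of the shell: plate 196 (x) x 100 x 10 mm with 8 steel pins, 8 mm thick, 14 tall, pointed: at x +-90, y +-14 and at x +-52, y +-44 mm. They take the shell's foot with 4 mm play all round, either way round; the middles of its long sides are free. Point: centre of the plate's upper face.
- shell_mid (a point): Black shell, loose, 18 mm tall, open top. Foot 164 (x) x 72, 8 tall. On it a wall ring 146 x 54 outside, 2.5 thick, from 8 to 18 above the underside: grip this across y at mid-length. Inner floor 4 above the underside. Long bay 82 x 49 centred at x -29.5; short bay 55 x 49 at x +43; rib between, top at 12. -x end wall has a 32 mm opening. Point: centre, 9 above underside.
- board_mid (a point): Green circuit board, loose, 73 (x) x 40 mm, 30 tall, on 4 mm feet; upper face at 6. In its middle a silver heat sink 32 x 32 from 6 to 30: grip it across y, high, as in the bay the shell's rim comes 14 above the board's underside. Sockets (silver, black) at its -x end go to the shell's -x end. Stands on the shell's inner floor, 4.5 mm play. Point: centre, 15 above underside.
- battery_mid (a point): Yellow battery pack, white label on top, loose, 42 (x) x 37 mm, 32 tall. It may stand either way round, square to the shell. Stands on the shell's inner floor with 6 mm play; grip it across y, high, as in the bay the shell's rim comes 14 above its underside. Point: centre, 16 above underside.
- cover_mid (a point): White cover, loose, lying top up as fitted: upside-down box 158 (x) x 66 mm, 34 tall, walls 2.5. A 32 mm socket opening in its -x end wall goes to the shell's -x end; black strip with green lights on top near +x. Slips over the shell's wall ring with 3.5 mm play; fully down, its lower edge is on the foot, 8 above the shell's underside. Grip across y. Point: centre, 17 above lower edge.
- dish_mid (a point): Round steel dish with screws, loose, 76 mm across, 20 tall; leave it. Point: centre, 10 mm above its underside.
- reject_mid (a point): Another circuit board, brown with a red tag, loose, 56 (x) x 96 mm, up to 17 tall; leave it. Point: centre, 6 mm above its underside.
There are look-alikes about, which are no part of the job. Of the things like the part that bears battery_mid, leave any that is purple; of the rest the smaller one is meant. Several things look just like the part that bears shell_mid: the one meant starts farthest to the robot's left.

How it is judged:
By the outcome, as a careful person would: the job done as asked, in the order asked, and still so for the second after the job is handed in, with the robot touching nothing.
It also fails if it takes over 122 s, if anything falls off the work surface, if the arm or the gripper's body presses on something with over 40 N, if the wrist force passes 120 N, or if a joint passes its speed limit or range.

## Working session

There is one attempt and no reset: what is moved stays moved. The work goes in short steps, Python scripts to look and compute and a tool call to move; the robot and the scene stay as the last step left them, time stands still between calls to the robot, and variables do not carry over. Pictures are saved under pics/ and viewed, at most 14 in all, crops included, and the job is handed in when it is done.

Besides the shell and the picture viewer there is one more tool, called as name(argument=value, ...), one argument or row to a line, values as JSON. send_rows: Moves the arm, as the interface text tells. Shift numbers are shares of 800 mm and turn numbers shares of 90 degrees, none past 1 either way. Its arguments: {"type":"object","properties":{"deltas":{"type":"array","items":{"type":"array"}},"gripper":{"type":"number"}},"required":["deltas"]}

```bash
ls; mkdir -p pics
cat > h.py <<'E'
import numpy as np, cv2
from scipy.spatial.transform import Rotation as Ro
from plant import ctrl
def cam(p):
    H,W=p["color"].shape[:2]; f=H/2/np.tan(np.radians(p["vertical_fov"])/2)
    return f,p["cx"],p["cy"],p["k1"],cv2.Rodrigues(np.array(p["rvec"],float))[0],np.array(p["tvec"],float)
def ray(p,u,v,z):
    "pixel(s) to world point at height z"
    f,cx,cy,k,R,t=cam(p); x=np.stack([(np.asarray(u,float)-cx)/f,(np.asarray(v,float)-cy)/f],-1); s=x.copy()
    for _ in range(20): s=x/(1+k*(s**2).sum(-1,keepdims=True))
    d=np.concatenate([s,np.ones_like(s[...,:1])],-1)@R; o=-R.T@t
    return o+d*((z-o[2])/d[...,2:3])
def proj(p,X):
    f,cx,cy,k,R,t=cam(p); c=np.asarray(X,float)@R.T+t; s=c[...,:2]/c[...,2:3]
    return s*(1+k*(s**2).sum(-1,keepdims=True))*f+[cx,cy]
def save(p,n,crop=None,sc=1.5):
    im=p["color"][...,::-1].copy()
    if crop: im=im[crop[1]:crop[3],crop[0]:crop[2]]
    cv2.imwrite("pics/"+n,cv2.resize(im,None,fx=sc,fy=sc,interpolation=cv2.INTER_CUBIC))
def rect(p,m,z):
    "min-area rectangle of mask at height z: centre, sizes(mm), yaw of long side"
    c=max(cv2.findContours(m.astype(np.uint8),0,1)[0],key=cv2.contourArea)[:,0]
    w=ray(p,c[:,0],c[:,1],z)[:,:2].astype(np.float32)*1000
    (x,y),(a,b),g=cv2.minAreaRect(w)
    if b>a:a,b,g=b,a,g+90
    return round(float(x),1),round(float(y),1),round(float(a)),round(float(b)),round(float((g+90)%180-90),1)
def st():
    o=ctrl.get_obs(); print("t",o["clock"],"tcp",np.round(o["tool_pos"],4),"rpy",np.round(o["orientation"],2),"q",np.round(o["joint_pos"],1),"F",np.round(o["force"],1),"op",o["opening"]); return o
E
cat > a.py <<'E'
from h import *
st()
for n in ["scene","side"]:
    p=ctrl.snapshot(n); save(p,n+".png")
    print(n,"cam",np.round(-cam(p)[4].T@cam(p)[5],3))
    for t,z in [("shell_mid",.018),("board_mid",.006),("battery_mid",.032),("cover_mid",.034),("dish_mid",.02),("reject_mid",.006)]:
        for d in ctrl.cut_out(p,t):
            if d["conf"]>.2: print(t,round(d["conf"],2),np.round(np.array(d["xy"])*[512,384]),int(d["pixels"].sum()),rect(p,d["pixels"],z))
    try: print("jig",[(d["conf"],np.round(np.array(d["xy"])*[512,384]),np.round(ray(p,*(np.array(d["xy"])*[512,384]),.01),3)) for d in ctrl.boxes_of(p,"jig_mid")])
    except Exception as e: print(e)
E
python3 a.py
```

```text
pics
t 0.0 tcp [ 0.1915 -0.6469  0.2912] rpy [ 1.7990e+02 -1.0000e-02 -1.6352e+02] q [-57.   20.6   0.6  -0.  -70.1 -16.5] F [-0.  -0.  -0.3] op 0.08755680438066597
scene cam [ 0.95  -0.7    0.645]
shell_mid 0.79 [ 88. 245.] 1649 (225.2, -364.9, 172, 79, -41.1)
shell_mid 0.71 [309. 225.] 1462 (598.7, -4.3, 166, 83, 6.7)
board_mid 0.59 [331. 182.] 279 (543.3, 214.1, 72, 72, -67.0)
battery_mid 0.9 [291. 257.] 396 (626.8, -145.2, 68, 41, -74.5)
battery_mid 0.74 [246. 256.] 404 (546.8, -197.8, 64, 47, -21.1)
battery_mid 0.63 [216. 234.] 612 (448.5, -178.0, 95, 58, -30.8)
cover_mid 0.77 [342. 150.] 974 (501.4, 340.2, 178, 117, -3.1)
cover_mid 0.4 [312. 223.] 1347 (606.9, -21.3, 159, 77, 6.4)
dish_mid 0.73 [161. 299.] 4053 (467.2, -374.0, 199, 108, 11.4)
dish_mid 0.66 [256. 312.] 1080 (647.6, -292.3, 77, 76, 86.0)
reject_mid 0.55 [378. 183.] 387 (640.3, 283.1, 109, 58, -52.4)
jig [(0.71, array([160., 297.]), array([ 0.467, -0.371,  0.01 ]))]
side cam [-0.263  0.761  0.624]
shell_mid 0.76 [213. 190.] 745 (575.2, 21.9, 174, 94, 7.6)
board_mid 0.55 [169. 214.] 297 (553.6, 193.5, 75, 72, 22.7)
battery_mid 0.89 [284. 175.] 363 (426.5, -153.9, 130, 67, -51.3)
battery_mid 0.66 [237. 165.] 133 (595.9, -109.2, 85, 41, -47.4)
battery_mid 0.43 [265. 166.] 148 (515.2, -158.7, 92, 43, -43.0)
cover_mid 0.56 [134. 249.] 1611 (472.3, 383.6, 200, 86, -6.0)
dish_mid 0.68 [261. 145.] 215 (635.4, -281.2, 119, 71, -50.8)
reject_mid 0.64 [129. 217.] 385 (640.6, 286.7, 103, 58, -53.8)
jig [(0.56, array([301., 154.]), array([ 0.502, -0.341,  0.01 ]))]
```

View pics/scene.png

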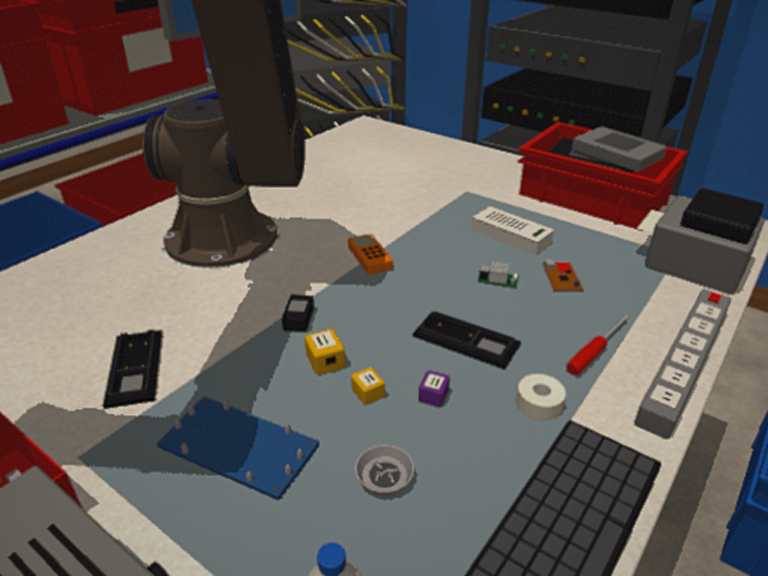

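View pics/side.png

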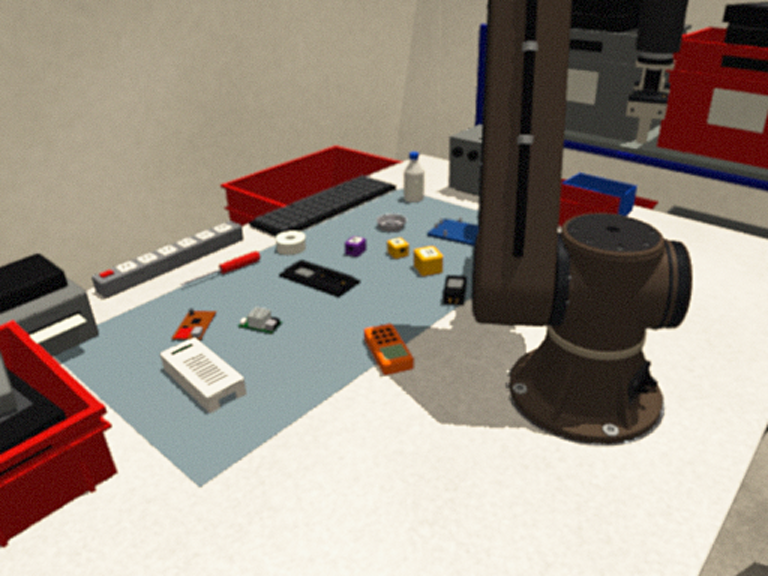

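The scene picture shows the meant shell at (309,225), jig at (160,297), small yellow battery at (246,256), purple one at (291,257), board at (331,182) and cover at (342,150). The side view agrees. Next I go over the jig for a close look.

```bash
cat >> h.py <<'E'
def go(x,y,z,yaw,o=None):
    "rows' numbers for a TCP target (yaw modulo 180 nearest, unless out of range)"
    o=o or ctrl.get_obs(); R=Ro.from_euler("xyz",o["orientation"],degrees=True)
    d=R.inv().apply(np.array([x,y,z])-o["tool_pos"]); 
    t=-(((yaw-o["orientation"][2])+90)%180-90)
    print("go",np.round(d/.8,4).tolist(),"turn",round(t/90,4),"dist mm",round(np.linalg.norm(d)*1000),"calls",round(max(np.linalg.norm(d)/.2085,abs(t)/35.8),2),"q6",round(o["joint_pos"][5],1))
E
cat > b.py <<'E'
from h import *
o=st(); go(.44,-.36,.36,-163.5)
p=ctrl.snapshot("wrist"); c=cam(p); C=-c[4].T@c[5]
R=Ro.from_euler("xyz",o["orientation"],degrees=True)
print("cam in tool",R.inv().apply(C-o["tool_pos"]),"axis in tool",R.inv().apply(c[4][2]),"fov",p["vertical_fov"])
E
python3 b.py
```

```text
t 0.8 tcp [ 0.1916 -0.6472  0.2922] rpy [-180.      0.   -163.51] q [-57.   20.5   0.7  -0.  -70.1 -16.5] F [ 0.5  0.7 -1. ] op 0.0877182712579114
go [-0.3997, 0.2561, -0.0848] turn -0.0001 dist mm 386 calls 1.85 q6 -16.5
cam in tool [ 0.07683809  0.00069976 -0.09400418] axis in tool [-2.82784722e-01  3.48063045e-04  9.59183340e-01] fov 63.0028301675352
```

send_rows(
  deltas=[
    [[-0.4,0.256,-0.085],0],
    [[-0.4,0.256,-0.085],0],
    [[-0.4,0.256,-0.085],0],
    [[-0.4,0.256,-0.085],0],
    [[-0.4,0.256,-0.085],0],
  ],
  gripper=1,
)

```text
clock: 1.27
tool_pos: [0.3266, -0.4907, 0.3293]
orientation: [-180.0, 0.0, -163.5]
force: [1.5, -0.3, -0.1]
opening: 0.0878
gripper_force: 0.0
```

```bash
python3 -c "
from h import *
o=st(); go(.44,-.36,.36,-163.5)"
```

```text
t 1.2667 tcp [ 0.3266 -0.4907  0.3293] rpy [-1.7998e+02  1.0000e-02 -1.6354e+02] q [-37.4  11.3  -7.2   0.  -71.5 -36.2] F [ 1.5 -0.3 -0.1] op 0.08777968442207874
go [-0.1823, 0.1165, -0.0383] turn -0.0004 dist mm 176 calls 0.84 q6 -36.2
```

send_rows(
  deltas=[
    [[-0.182,0.117,-0.038],0],
    [[-0.182,0.117,-0.038],0],
    [[-0.182,0.117,-0.038],0],
    [[-0.182,0.117,-0.038],0],
    [[-0.182,0.117,-0.038],0],
  ],
)

```text
clock: 1.68
tool_pos: [0.4421, -0.3578, 0.3609]
orientation: [-179.9, 0.1, -163.3]
force: [-0.4, -0.9, -0.2]
opening: 0.0878
gripper_force: 0.0
```

```bash
cat > c.py <<'E'
from h import *
o=st(); p=ctrl.snapshot("wrist"); save(p,"jig.png")
for d in ctrl.boxes_of(p,"jig_mid")[:2]: print(d["conf"],np.array(d["xy"])*[512,384],ray(p,*(np.array(d["xy"])*[512,384]),.01))
hsv=cv2.cvtColor(p["color"],cv2.COLOR_RGB2HSV); m=cv2.inRange(hsv,(105,120,20),(120,255,255))
n,l,s,_=cv2.connectedComponentsWithStats(m); k=1+s[1:,4].argmax(); print(s[k],rect(p,l==k,.010))
go(.58,-.005,.36,-173)
E
python3 c.py
```

```text
t 1.6833 tcp [ 0.4421 -0.3578  0.3609] rpy [-1.7991e+02  1.4000e-01 -1.6332e+02] q [-19.3   8.3  -6.8  -0.  -74.7 -54. ] F [-0.4 -0.9 -0.2] op 0.08784063397437675
0.86 [247.3984 162.2016] [ 0.45103001 -0.3711776   0.01      ]
[ 213   96   79  136 8411] (457.1, -365.3, 193, 97, 11.0)
go [-0.2944, 0.3743, 0.0] turn 0.1078 dist mm 381 calls 1.83 q6 -53.8
```

View pics/jig.png

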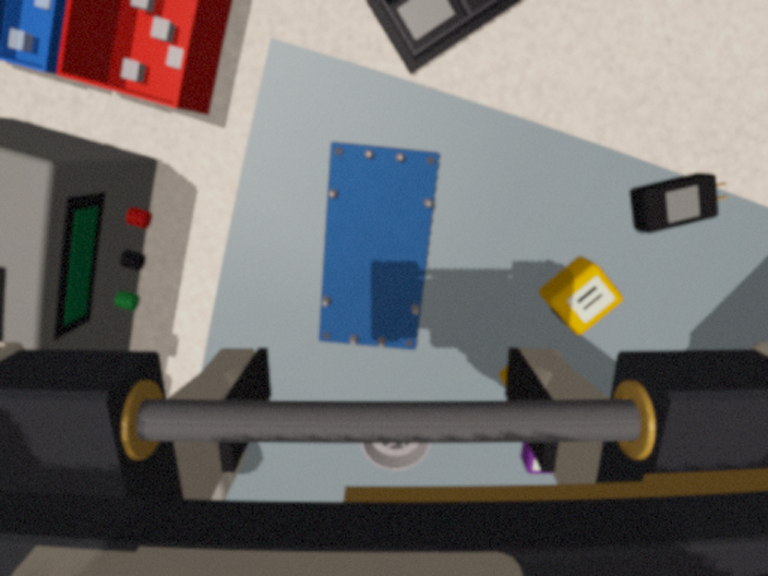

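send_rows(
  deltas=[
    [[-0.294,0.374,0],0.108],
    [[-0.294,0.374,0],0.108],
    [[-0.294,0.374,0],0.108],
    [[-0.294,0.374,0],0.108],
    [[-0.294,0.374,0],0.108],
  ],
)

```text
clock: 2.2
tool_pos: [0.5141, -0.1707, 0.3592]
orientation: [-180.0, 0.0, -173.3]
force: [0.7, 0.0, 0.6]
opening: 0.0877
gripper_force: 0.0
```

```bash
python3 -c "
from h import *
o=st(); go(.56,-.005,.33,-173)"
```

```text
t 2.2 tcp [ 0.5141 -0.1707  0.3592] rpy [-179.99    0.   -173.33] q [  2.4   5.8 -10.    0.  -74.3 -85.7] F [0.7 0.  0.6] op 0.08770005141567898
go [-0.081, 0.1991, 0.0365] turn -0.0036 dist mm 174 calls 0.84 q6 -85.7
```

The wrist view shows the whole jig plate, corners about (220,96), (292,102), (213,227), (277,231) in camera pixels. Its yaw is about 11 deg.

send_rows(
  deltas=[
    [[-0.081,0.2,0.036],0],
    [[-0.081,0.2,0.036],0],
    [[-0.081,0.2,0.036],0],
    [[-0.081,0.2,0.036],0],
    [[-0.081,0.2,0.036],0],
  ],
)

```text
clock: 2.62
tool_pos: [0.5605, -0.0015, 0.3288]
orientation: [180.0, -0.1, -173.1]
force: [-0.2, -0.6, 0.1]
opening: 0.0879
gripper_force: 0.0
```

```bash
cat > d.py <<'E'
from h import *
import sys
o=st(); p=ctrl.snapshot("wrist"); save(p,sys.argv[1]+".png")
T={"shell_mid":(.008,),"board_mid":(.006,.03),"battery_mid":(.032,),"cover_mid":(.034,.0)}
for t in sys.argv[2:]:
    for d in ctrl.cut_out(p,t):
        if d["conf"]>.2: print(t,round(d["conf"],2),np.round(np.array(d["xy"])*[512,384]),int(d["pixels"].sum()),[rect(p,d["pixels"],z) for z in T[t]])
E
python3 d.py shell shell_mid board_mid
```

```text
t 2.6167 tcp [ 0.5605 -0.0015  0.3288] rpy [ 1.7998e+02 -9.0000e-02 -1.7313e+02] q [  19.8    8.5  -10.6   -0.   -70.9 -102.9] F [-0.2 -0.6  0.1] op 0.08785115002825533
shell_mid 0.55 [268. 179.] 6138 [(589.3, 14.0, 164, 72, 6.2)]
board_mid 0.78 [411. 173.] 1575 [(544.3, 210.3, 72, 49, 20.8), (540.8, 197.6, 68, 46, 20.8)]
```

View pics/shell.png

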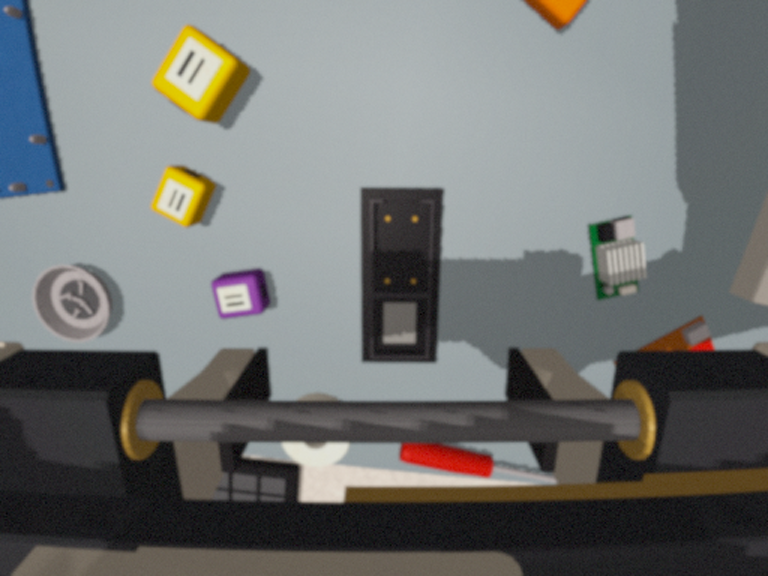

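The wrist view shows the shell at (268,183), long bay and open end towards the robot. The board is at (411,173), its sockets also towards the robot, with the yellow battery at (122,130). I check this against the scene camera.

```bash
cat > e.py <<'E'
from h import *
o=st(); p=ctrl.snapshot("wrist"); s=ctrl.snapshot("scene")
d=[d for d in ctrl.cut_out(p,"shell_mid")][0]; print(rect(p,d["pixels"],.008))
def box(x,y,yaw,L,W,z): 
    a=np.radians(yaw); c=np.array([[1,1],[1,-1],[-1,-1],[-1,1]])*[L/2,W/2]
    return np.c_[c@np.array([[np.cos(a),np.sin(a)],[-np.sin(a),np.cos(a)]])+[x,y],[z]*4]
im=s["color"][...,::-1].copy()
for b in (box(.5893,.014,6.2,.164,.072,.008),box(.457,-.3653,11,.196,.1,.01)):
    cv2.polylines(im,[np.round(proj(s,b)).astype(int)],True,(0,255,255),1)
cv2.imwrite("pics/chk.png",cv2.resize(im[140:360,80:400],None,fx=2.4,fy=2.4))
go(.5893,.014,.2,-173.8)
E
python3 e.py
```

```text
t 2.7667 tcp [ 0.5598 -0.0051  0.3299] rpy [-1.7998e+02 -8.0000e-02 -1.7317e+02] q [  19.5    8.4  -10.7    0.   -71.  -102.7] F [-0.1  0.5  0.9] op 0.08764068372976361
(589.7, 14.1, 163, 72, 6.1)
go [-0.0397, 0.021, 0.1634] turn 0.0053 dist mm 136 calls 0.65 q6 -102.7
```

View pics/chk.png

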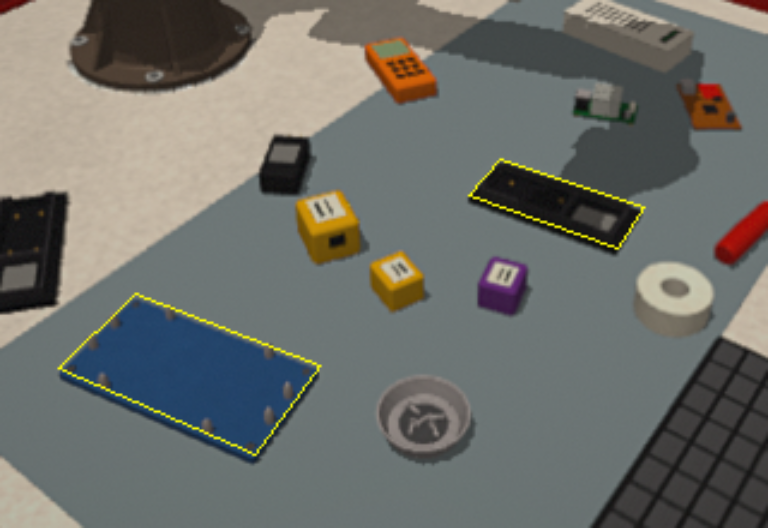

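The overlay fits both the shell and the jig plate edges in the scene view, so both poses hold.

send_rows(
  deltas=[
    [[-0.04,0.021,0.163],0.008],
    [[-0.04,0.021,0.163],0.008],
    [[-0.04,0.021,0.163],0.008],
    [[-0.04,0.021,0.2],0.008],
    [[-0.04,0.021,0.25],0.008],
  ],
)

```text
clock: 3.33
tool_pos: [0.5903, 0.0143, 0.1295]
orientation: [180.0, 0.1, -174.0]
force: [0.2, 0.1, -0.7]
opening: 0.0876
gripper_force: 0.0
```

```bash
python3 -c "
from h import *
o=st(); go(.5895,.014,.0765,-173.9)"
```

```text
t 3.3333 tcp [0.5903 0.0143 0.1295] rpy [ 1.7999e+02  1.1000e-01 -1.7404e+02] q [  20.4   21.4  -21.7    0.   -46.7 -104.4] F [ 0.2  0.1 -0.7] op 0.08761661873824447
go [0.0012, -0.0003, 0.0662] turn -0.0016 dist mm 53 calls 0.25 q6 -104.4
```

send_rows(
  deltas=[
    [[0,0,0.03],0],
    [[0,0,0.055],0],
    [[0,0,0.0665],0],
    [[0,0,0.0665],0],
    [[0,0,0.0665],0],
  ],
)

```text
clock: 3.75
tool_pos: [0.5901, 0.0148, 0.0779]
orientation: [-180.0, 0.0, -174.0]
force: [0.3, 0.1, 0.7]
opening: 0.088
gripper_force: 0.0
```

send_rows(
  deltas=[
    [[0,0,0],0],
    [[0,0,0],0],
    [[0,0,0],0],
    [[0,0,0],0],
    [[0,0,0],0],
  ],
  gripper=0.5,
)

```text
clock: 4.17
tool_pos: [0.5899, 0.0158, 0.078]
orientation: [180.0, 0.1, -173.9]
force: [0.6, -0.8, -0.4]
opening: 0.0598
gripper_force: 0.0
```

send_rows(
  deltas=[
    [[0,0,0.002],0],
    [[0,0,0.002],0],
    [[0,0,0.002],0],
    [[0,0,0.002],0],
    [[0,0,0.002],0],
  ],
  gripper=0,
)

```text
clock: 4.58
tool_pos: [0.59, 0.0157, 0.0765]
orientation: [-180.0, 0.1, -173.9]
force: [-1.4, -0.4, 7.4]
opening: 0.0535
gripper_force: 30.0
```

send_rows(
  deltas=[
    [[0,0,0],0],
    [[0,0,0],0],
    [[0,0,-0.01],0],
    [[0,0,-0.02],0],
    [[0,0,-0.05],0],
  ],
)

```text
clock: 5.0
tool_pos: [0.5878, 0.0152, 0.1137]
orientation: [-180.0, -0.3, -174.0]
force: [0.8, -0.1, -2.1]
opening: 0.0528
gripper_force: 30.0
```

```bash
python3 -c "
from h import *
o=st(); go(.457,-.3653,.22,-169)"
```

```text
t 5.0 tcp [0.5878 0.0152 0.1137] rpy [-179.96   -0.3  -173.99] q [ 2.050e+01  2.250e+01 -2.260e+01 -1.000e-01 -4.520e+01 -1.044e+02] F [ 0.8 -0.1 -2.1] op 0.05277063722853287
go [0.2132, -0.456, -0.1315] turn -0.0554 dist mm 416 calls 2.0 q6 -104.4
```

send_rows(
  deltas=[
    [[0,0,-0.05],0],
    [[0.02,-0.05,-0.09],-0.01],
    [[0.213,-0.456,-0.13],-0.055],
    [[0.213,-0.456,-0.13],-0.055],
    [[0.213,-0.456,-0.13],-0.055],
  ],
)

```text
clock: 5.42
tool_pos: [0.5389, -0.1349, 0.1952]
orientation: [180.0, 0.1, -168.9]
force: [1.3, -0.7, -1.1]
opening: 0.0535
gripper_force: 30.0
```

```bash
python3 -c "
from h import *
o=st(); go(.457,-.3653,.22,-169)"
```

```text
t 5.4167 tcp [ 0.5389 -0.1349  0.1952] rpy [ 1.8000e+02  1.0000e-01 -1.6891e+02] q [  6.1  14.2 -22.1  -0.  -53.6 -85. ] F [ 1.3 -0.7 -1.1] op 0.053479063141521795
go [0.1558, -0.2629, -0.0313] turn 0.0011 dist mm 246 calls 1.18 q6 -85.0
```

send_rows(
  deltas=[
    [[0.156,-0.263,-0.03],0],
    [[0.156,-0.263,-0.03],0],
    [[0.156,-0.263,-0.03],0],
    [[0.156,-0.263,-0.03],0],
    [[0.156,-0.263,-0.03],0],
  ],
)

```text
clock: 5.83
tool_pos: [0.4686, -0.3308, 0.2151]
orientation: [-180.0, 0.0, -169.0]
force: [0.8, 0.7, -2.7]
opening: 0.0536
gripper_force: 30.0
```

```bash
python3 -c "
from h import *
o=st(); go(.457,-.3653,.22,-169)"
```

```text
t 5.8333 tcp [ 0.4686 -0.3308  0.2151] rpy [-1.7998e+02  4.0000e-02 -1.6898e+02] q [-15.7  14.6 -18.5  -0.  -56.8 -63.3] F [ 0.8  0.7 -2.7] op 0.05357349139636705
go [0.0225, -0.0396, -0.0062] turn 0.0002 dist mm 37 calls 0.18 q6 -63.3
```

Centre over the jig and check pins against the shell foot from the wrist camera.

send_rows(
  deltas=[
    [[0.0225,-0.0396,0],0],
    [[0.0225,-0.0396,0],0],
    [[0.0225,-0.0396,0],0],
    [[0.0225,-0.0396,0],0],
    [[0.0225,-0.0396,0],0],
  ],
)

```text
clock: 6.25
tool_pos: [0.4583, -0.3629, 0.2142]
orientation: [180.0, 0.0, -169.0]
force: [-0.4, 0.5, -1.3]
opening: 0.0534
gripper_force: 30.0
```

```bash
cat > f.py <<'E'
from h import *
o=st(); p=ctrl.snapshot("wrist"); save(p,"overjig.png")
for d in ctrl.cut_out(p,"shell_mid"): 
    if d["conf"]>.3: print("shell",d["conf"],rect(p,d["pixels"],o["tool_pos"][2]-.0765+.008))
hsv=cv2.cvtColor(p["color"],cv2.COLOR_RGB2HSV); m=cv2.inRange(hsv,(105,120,15),(120,255,255))
n,l,s,_=cv2.connectedComponentsWithStats(m); k=1+s[1:,4].argmax(); print(s[k],rect(p,l==k,.010))
s=ctrl.snapshot("scene")
hsv=cv2.cvtColor(s["color"],cv2.COLOR_RGB2HSV); m=cv2.inRange(hsv,(105,120,20),(120,255,255)); m[:200]=0
n,l,q,_=cv2.connectedComponentsWithStats(m); k=1+q[1:,4].argmax(); print(q[k],rect(s,l==k,.010))
E
python3 f.py
```

```text
t 6.25 tcp [ 0.4583 -0.3629  0.2142] rpy [ 1.7999e+02  1.0000e-02 -1.6896e+02] q [-19.2  15.7 -17.1  -0.  -57.2 -59.7] F [-0.4  0.5 -1.3] op 0.05338171129505536
shell 0.79 (424.3, -368.7, 97, 74, 11.3)
[ 201   80  108   13 1066] (367.6, -383.4, 98, 11, -79.0)
[ 105  266  108   67 3570] (461.7, -370.8, 195, 101, 11.2)
```

View pics/overjig.png

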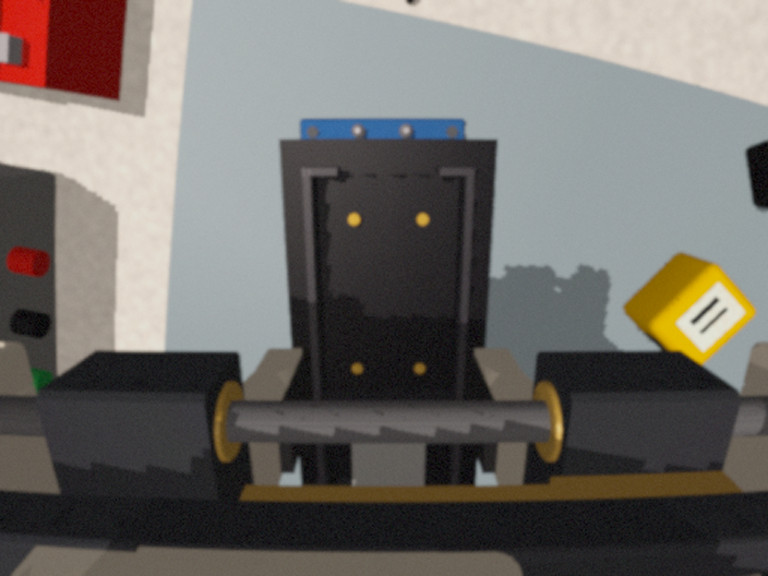

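The shell sits in hand squarely (-x end up in the picture, edge row ~93), and the jig's near pins show at row ~87, symmetric to it. Lower it.

```bash
python3 -c "
from h import *
o=st(); go(.458,-.3655,.11,-169)"
```

```text
t 6.4 tcp [ 0.4587 -0.3626  0.2142] rpy [ 1.800e+02  1.000e-02 -1.689e+02] q [-19.2  15.7 -17.1  -0.  -57.2 -59.7] F [-1.   0.2 -1.9] op 0.053445208636454425
go [0.0015, -0.0033, 0.1303] turn 0.0011 dist mm 104 calls 0.5 q6 -59.7
```

send_rows(
  deltas=[
    [[0.0015,-0.0033,0.04],0.001],
    [[0.0015,-0.0033,0.09],0.001],
    [[0.0015,-0.0033,0.13],0.001],
    [[0.0015,-0.0033,0.13],0.001],
    [[0.0015,-0.0033,0.13],0.001],
  ],
)

```text
clock: 6.82
tool_pos: [0.457, -0.3657, 0.1091]
orientation: [179.9, -0.2, -169.0]
force: [0.9, -0.2, 0.1]
opening: 0.0531
gripper_force: 30.0
```

```bash
python3 -c "
from h import *
o=st(); go(.458,-.3655,.0865,-169)"
```

```text
t 6.8167 tcp [ 0.457  -0.3657  0.1091] rpy [ 179.9    -0.2  -169.01] q [-19.5  22.6 -23.2   0.  -44.4 -59.5] F [ 0.9 -0.2  0.1] op 0.0530863987002773
go [-0.0013, -0.0, 0.0283] turn -0.0001 dist mm 23 calls 0.11 q6 -59.5
```

send_rows(
  deltas=[
    [[-0.0005,0,0.007],0],
    [[-0.0005,0,0.013],0],
    [[-0.0005,0,0.019],0],
    [[-0.0005,0,0.024],0],
    [[-0.0005,0,0.027],0],
  ],
)

```text
clock: 7.23
tool_pos: [0.4579, -0.3665, 0.0886]
orientation: [-180.0, 0.0, -169.1]
force: [0.6, 0.1, -0.8]
opening: 0.0538
gripper_force: 30.0
```

send_rows(
  deltas=[
    [[0,0,0.001],0],
    [[0,0,0.001],0],
    [[0,0,0.001],0],
    [[0,0,0.001],0],
    [[0,0,0.001],0],
  ],
)

```text
clock: 7.65
tool_pos: [0.4579, -0.3665, 0.0878]
orientation: [-180.0, 0.0, -169.1]
force: [0.7, 0.4, -1.5]
opening: 0.0535
gripper_force: 30.0
```

send_rows(
  deltas=[
    [[0,0,0.001],0],
    [[0,0,0.002],0],
    [[0,0,0.002],0],
    [[0,0,0.002],0],
    [[0,0,0.002],0],
  ],
)

```text
clock: 8.07
tool_pos: [0.4579, -0.3665, 0.0866]
orientation: [-180.0, 0.0, -169.1]
force: [-1.1, 1.8, 6.0]
opening: 0.0535
gripper_force: 30.0
```

send_rows(
  deltas=[
    [[0,0,0],0],
    [[0,0,0],0],
    [[0,0,0],0],
    [[0,0,0],0],
    [[0,0,0],0],
  ],
  gripper=0.85,
)

```text
clock: 8.48
tool_pos: [0.4578, -0.3665, 0.0859]
orientation: [180.0, -0.0, -169.1]
force: [0.2, 0.3, -0.5]
opening: 0.0737
gripper_force: 0.0
```

send_rows(
  deltas=[
    [[0,0,-0.03],0],
    [[0,0,-0.08],0],
    [[0,0,-0.13],0],
    [[0,0,-0.18],0],
    [[0,0,-0.23],0],
  ],
  gripper=1,
)

```text
clock: 8.9
tool_pos: [0.4574, -0.3663, 0.272]
orientation: [180.0, -0.0, -169.1]
force: [0.6, -1.1, 0.1]
opening: 0.0872
gripper_force: 0.0
```

send_rows(
  deltas=[
    [[0,0,-0.1],0],
    [[0,0,-0.1],0],
    [[0,0,-0.1],0],
    [[0,0,-0.1],0],
    [[0,0,-0.1],0],
  ],
)

```text
clock: 9.32
tool_pos: [0.4576, -0.3661, 0.3497]
orientation: [180.0, 0.0, -169.1]
force: [0.3, -0.0, -0.5]
opening: 0.0875
gripper_force: 0.0
```

```bash
cat > g.py <<'E'
from h import *
o=st(); p=ctrl.snapshot("wrist"); save(p,"seated.png",(120,40,400,300),2.3)
for d in ctrl.cut_out(p,"shell_mid"): 
    if d["conf"]>.3: print("shell",d["conf"],rect(p,d["pixels"],.018),rect(p,d["pixels"],.025))
go(.53,.19,.33,-173)
E
python3 g.py
```

```text
t 9.3167 tcp [ 0.4576 -0.3661  0.3497] rpy [ 1.7997e+02  2.0000e-02 -1.6910e+02] q [-19.6  10.4  -5.7  -0.  -73.9 -59.5] F [ 0.3 -0.  -0.5] op 0.08749184030309723
shell 0.84 (456.5, -365.2, 163, 74, 11.1) (455.3, -365.4, 160, 72, 11.1)
shell 0.61 (275.0, -376.8, 86, 42, -78.8) (276.8, -376.8, 85, 41, -78.8)
go [-0.2207, 0.6654, 0.0238] turn 0.0434 dist mm 561 calls 2.69 q6 -59.5
```

View pics/seated.png

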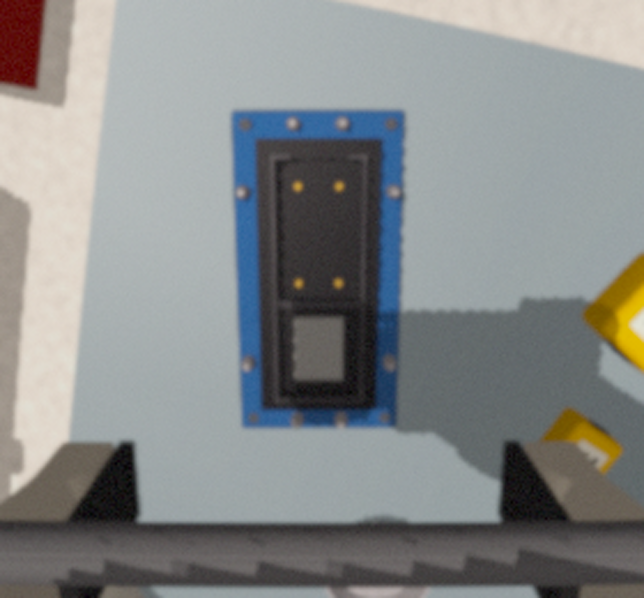

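The shell lies flat between all eight pins, with its long bay towards the robot. Next is the board.

send_rows(
  deltas=[
    [[-0.22,0.665,0.02],0.043],
    [[-0.22,0.665,0.02],0.043],
    [[-0.22,0.665,0.02],0.043],
    [[-0.22,0.665,0.02],0.043],
    [[-0.22,0.665,0.02],0.043],
  ],
)

```text
clock: 9.83
tool_pos: [0.484, -0.1583, 0.3427]
orientation: [180.0, -0.1, -173.0]
force: [0.9, -0.3, 0.1]
opening: 0.0877
gripper_force: 0.0
```

```bash
python3 -c "
from h import *
o=st(); go(.53,.19,.33,-173)"
```

```text
t 9.8333 tcp [ 0.484  -0.1583  0.3427] rpy [ 1.7999e+02 -1.4000e-01 -1.7300e+02] q [  4.    3.  -15.1  -0.  -72.  -87. ] F [ 0.9 -0.3  0.1] op 0.08766800878873204
go [-0.1101, 0.4251, 0.0156] turn 0.0 dist mm 352 calls 1.69 q6 -87.0
```

send_rows(
  deltas=[
    [[-0.11,0.425,0.015],0],
    [[-0.11,0.425,0.015],0],
    [[-0.11,0.425,0.015],0],
    [[-0.11,0.425,0.015],0],
    [[-0.11,0.425,0.015],0],
  ],
)

```text
clock: 10.25
tool_pos: [0.5111, 0.0485, 0.3358]
orientation: [-180.0, -0.1, -172.9]
force: [1.5, -0.0, -0.3]
opening: 0.0877
gripper_force: 0.0
```

send_rows(
  deltas=[
    [[-0.045,0.174,0.006],0],
    [[-0.045,0.174,0.006],0],
    [[-0.045,0.174,0.006],0],
    [[-0.045,0.174,0.006],0],
    [[-0.045,0.174,0.006],0],
  ],
)

```text
clock: 10.67
tool_pos: [0.5303, 0.1927, 0.3297]
orientation: [-179.9, -0.2, -172.8]
force: [-0.1, -0.3, -0.3]
opening: 0.0877
gripper_force: 0.0
```

```bash
cat > k.py <<'E'
from h import *
o=st(); p=ctrl.snapshot("wrist"); 
save(p,"board.png",(100,0,480,250),2.0)
for t,zs in (("board_mid",(.006,.03)),("cover_mid",(.034,0))):
  for d in ctrl.cut_out(p,t): 
    if d["conf"]>.3: print(t,d["conf"],np.array(d["xy"])*[512,384],[rect(p,d["pixels"],z) for z in zs])
hsv=cv2.cvtColor(p["color"],cv2.COLOR_RGB2HSV); m=cv2.inRange(hsv,(45,100,30),(85,255,255)); m[:, :100]=0
print(cv2.boundingRect(m),rect(p,cv2.morphologyEx(m,cv2.MORPH_CLOSE,np.ones((25,25),np.uint8))>0,.006))
E
python3 k.py
```

```text
t 10.6667 tcp [0.5303 0.1927 0.3297] rpy [-179.91   -0.18 -172.77] q [  39.8    8.9  -10.1   -0.   -71.2 -122.6] F [-0.1 -0.3 -0.3] op 0.08769296093523005
cover_mid 0.77 [399.3088 149.1072] [(488.3, 367.5, 158, 80, -5.6), (491.3, 383.5, 171, 87, -5.6)]
(248, 149, 153, 56) (524.7, 198.2, 38, 24, -70.9)
```

View pics/board.png

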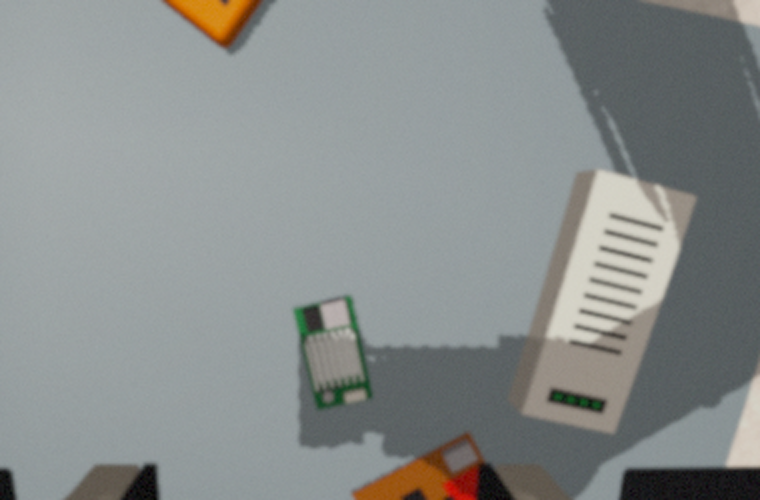

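```bash
cat > l.py <<'E'
from h import *
o=st(); p=ctrl.snapshot("wrist")
c=np.array([[247,154],[275.5,148],[285.5,199.5],[259,204.5]])
w=ray(p,c[:,0],c[:,1],.006)*1000; print(np.round(w,1),np.round(w.mean(0),1)); 
v=(w[2]+w[3]-w[0]-w[1])[:2]/2; u=(w[1]-w[0]+w[2]-w[3])[:2]/2; print(np.linalg.norm(v),np.linalg.norm(u),"yaw",np.degrees(np.arctan2(v[1],v[0])),np.degrees(np.arctan2(u[1],u[0]))-90)
# heat sink by brightness near
hs=np.array([[302,332],[352,327],[366,385],[314,393]])/2+[100,0]; w2=ray(p,hs[:,0],hs[:,1],.03)*1000; print("sink",np.round(w2,1).tolist(),w2.mean(0))
yaw=np.degrees(np.arctan2(v[1],v[0]))
go(w.mean(0)[0]/1000,w.mean(0)[1]/1000,.2,yaw-180)
E
python3 l.py
```

```text
t 10.8167 tcp [0.53   0.1889 0.3309] rpy [-1.7992e+02 -1.3000e-01 -1.7293e+02] q [  39.5    8.7  -10.2   -0.   -71.3 -122.5] F [-0.1 -0.2  0.5] op 0.087957873347838
[[519.1 172.5   6. ]
 [506.4 209.4   6. ]
 [575.9 233.2   6. ]
 [587.8 197.3   6. ]] [547.3 203.1   6. ]
73.2545202869919 38.39831067495998 yaw 19.37378140636462 18.65761120277034
sink [[530.0, 179.8, 30.0], [522.9, 211.1, 30.0], [559.8, 225.5, 30.0], [569.4, 192.3, 30.0]] [545.54185154 202.15585505  30.        ]
go [-0.0238, 0.0158, 0.1641] turn -0.1372 dist mm 133 calls 0.64 q6 -122.5
```

send_rows(
  deltas=[
    [[-0.024,0.018,0.16],-0.137],
    [[-0.024,0.018,0.16],-0.137],
    [[-0.024,0.018,0.16],-0.137],
    [[-0.024,0.018,0.16],-0.137],
    [[-0.024,0.018,0.16],-0.137],
  ],
)

```text
clock: 11.28
tool_pos: [0.5468, 0.2039, 0.2021]
orientation: [-179.9, -0.3, -160.7]
force: [0.6, 0.3, 0.5]
opening: 0.0876
gripper_force: 0.0
```

send_rows(
  deltas=[
    [[0,0,0],0],
    [[0,0,0],0],
    [[0,0,0],0],
    [[0,0,0],0],
    [[0,0,0],0],
  ],
)

```text
clock: 11.7
tool_pos: [0.548, 0.2059, 0.2057]
orientation: [180.0, 0.1, -160.6]
force: [-1.4, -0.5, 0.1]
opening: 0.0877
gripper_force: 0.0
```

```bash
cat > m.py <<'E'
from h import *
o=st(); p=ctrl.snapshot("wrist"); save(p,"board2.png",(130,60,400,260),2.5)
np.savez("b2.npz",**{k:p[k] for k in("color","vertical_fov","cx","cy","k1","rvec","tvec")})
for d in ctrl.cut_out(p,"board_mid"): 
    if d["conf"]>.3: print(d["conf"],np.array(d["xy"])*[512,384],[rect(p,d["pixels"],z) for z in (.006,.03)])
E
python3 m.py
```

```text
t 11.7 tcp [0.548  0.2059 0.2057] rpy [ 1.7996e+02  1.3000e-01 -1.6063e+02] q [  39.7   16.2  -17.7    0.   -56.  -110.4] F [-1.4 -0.5  0.1] op 0.08771819443470802
0.57 [260.8128 182.5152] [(546.4, 206.9, 73, 41, 20.5), (540.5, 204.8, 67, 38, 20.5)]
```

View pics/board2.png

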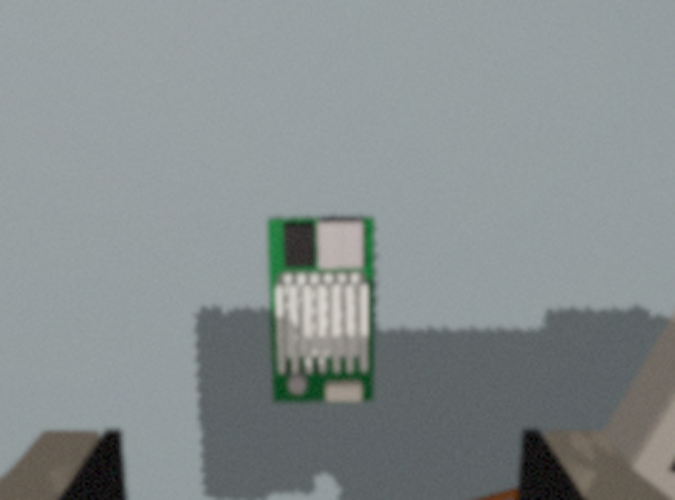

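The close view shows the board's corners at about (238,147) and (279,220) in camera pixels, sockets towards the robot. The network's 73 x 41 mm rectangle matches.

```bash
python3 -c "
from h import *
o=st(); go(.5464,.2069,.083,-159.5)"
```

```text
t 11.8 tcp [0.5478 0.2058 0.205 ] rpy [ 1.7998e+02  7.0000e-02 -1.6063e+02] q [  39.7   16.2  -17.8    0.   -56.  -110.4] F [-1.1  0.5  0.8] op 0.08758528223025504
go [0.0013, 0.0018, 0.1525] turn -0.0125 dist mm 122 calls 0.59 q6 -110.4
```

send_rows(
  deltas=[
    [[0.001,0.002,0.05],-0.012],
    [[0.001,0.002,0.1],-0.012],
    [[0.001,0.002,0.14],-0.012],
    [[0.001,0.002,0.153],-0.012],
    [[0.001,0.002,0.153],-0.012],
  ],
  gripper=0.7,
)

```text
clock: 12.22
tool_pos: [0.5451, 0.206, 0.0792]
orientation: [-179.9, -0.3, -159.6]
force: [-0.3, -0.3, 0.2]
opening: 0.063
gripper_force: 0.0
```

send_rows(
  deltas=[
    [[0,0,0],0],
    [[0,0,0],0],
    [[0,0,0],0],
    [[0,0,0],0],
    [[0,0,0],0],
  ],
  gripper=0,
)

```text
clock: 12.63
tool_pos: [0.5469, 0.2074, 0.0832]
orientation: [180.0, 0.1, -159.5]
force: [0.0, -0.8, 0.9]
opening: 0.0336
gripper_force: 0.2
```

send_rows(
  deltas=[
    [[0,0,0],0],
    [[0,0,0],0],
    [[0,0,0],0],
    [[0,0,0],0],
    [[0,0,0],0],
  ],
)

```text
clock: 13.05
tool_pos: [0.5469, 0.2073, 0.083]
orientation: [180.0, 0.1, -159.5]
force: [-1.8, 0.6, 6.8]
opening: 0.0317
gripper_force: 30.0
```

send_rows(
  deltas=[
    [[0,0,-0.02],0],
    [[0,0,-0.06],0],
    [[0,0,-0.11],0],
    [[0,0,-0.16],0],
    [[0,0,-0.2],0],
  ],
)

```text
clock: 13.47
tool_pos: [0.5466, 0.2069, 0.245]
orientation: [180.0, 0.1, -159.5]
force: [1.3, 0.5, -0.2]
opening: 0.0321
gripper_force: 30.0
```

```bash
python3 -c "
from h import *
o=st(); go(.4284,-.3717,.22,-168.9)"
```

```text
t 13.4667 tcp [0.5466 0.2069 0.245 ] rpy [ 1.7998e+02  1.1000e-01 -1.5954e+02] q [  39.9   14.   -15.     0.   -60.9 -109.5] F [ 1.3  0.5 -0.2] op 0.032066680905368225
go [0.3913, -0.626, 0.0303] turn 0.104 dist mm 591 calls 2.84 q6 -109.5
```

send_rows(
  deltas=[
    [[0.391,-0.626,0.03],0.104],
    [[0.391,-0.626,0.03],0.104],
    [[0.391,-0.626,0.03],0.104],
    [[0.391,-0.626,0.03],0.104],
    [[0.391,-0.626,0.03],0.104],
  ],
)

```text
clock: 13.88
tool_pos: [0.5037, 0.0015, 0.2336]
orientation: [180.0, 0.0, -168.9]
force: [0.7, -0.7, -1.3]
opening: 0.032
gripper_force: 30.0
```

```bash
python3 -c "
from h import *
o=st(); go(.4284,-.3717,.22,-168.9)"
```

```text
t 13.8833 tcp [0.5037 0.0015 0.2336] rpy [ 1.7998e+02  4.0000e-02 -1.6887e+02] q [  22.5    7.2  -25.4   -0.   -57.4 -101.4] F [ 0.7 -0.7 -1.3] op 0.03204018376436376
go [0.1824, -0.4395, 0.0168] turn 0.0003 dist mm 381 calls 1.83 q6 -101.4
```

send_rows(
  deltas=[
    [[0.182,-0.44,0.017],0],
    [[0.182,-0.44,0.017],0],
    [[0.182,-0.44,0.017],0],
    [[0.182,-0.44,0.017],0],
    [[0.182,-0.44,0.017],0],
  ],
)

```text
clock: 14.3
tool_pos: [0.4627, -0.2028, 0.2263]
orientation: [-180.0, 0.0, -168.9]
force: [0.4, -0.6, -0.5]
opening: 0.0316
gripper_force: 30.0
```

```bash
python3 -c "
from h import *
o=st(); go(.4284,-.3717,.22,-168.9)"
```

```text
t 14.3 tcp [ 0.4627 -0.2028  0.2263] rpy [-1.8000e+02  5.0000e-02 -1.6889e+02] q [ -1.4   7.7 -25.8  -0.  -56.4 -77.5] F [ 0.4 -0.6 -0.5] op 0.031603268084108904
go [0.0827, -0.1989, 0.0078] turn 0.0001 dist mm 172 calls 0.83 q6 -77.5
```

send_rows(
  deltas=[
    [[0.083,-0.199,0.01],0],
    [[0.083,-0.199,0.01],0],
    [[0.083,-0.199,0.01],0],
    [[0.083,-0.199,0.01],0],
    [[0.083,-0.199,0.01],0],
  ],
)

```text
clock: 14.72
tool_pos: [0.4273, -0.3748, 0.2173]
orientation: [-180.0, -0.1, -169.1]
force: [0.9, 0.4, -0.8]
opening: 0.0317
gripper_force: 30.0
```

send_rows(
  deltas=[
    [[0,0,0.01],0],
    [[0,0,0.03],0],
    [[0,0,0.05],0],
    [[0,0,0.06],0],
    [[0,0,0.06],0],
  ],
)

```text
clock: 15.13
tool_pos: [0.4282, -0.3687, 0.1678]
orientation: [179.9, -0.2, -168.9]
force: [-0.7, -0.2, -0.7]
opening: 0.0318
gripper_force: 30.0
```

```bash
cat > n.py <<'E'
from h import *
o=st(); p=ctrl.snapshot("wrist"); z=o["tool_pos"][2]-.083+.006
for d in ctrl.cut_out(p,"shell_mid"): 
    if d["conf"]>.3: print("shell",d["conf"],rect(p,d["pixels"],.018))
for d in ctrl.cut_out(p,"board_mid"): 
    if d["conf"]>.3: print("board",d["conf"],rect(p,d["pixels"],z))
save(p,"inbay.png",(130,60,400,260),2.5)
go(.4284,-.3717,.12,-168.9)
E
python3 n.py
```

```text
t 15.1333 tcp [ 0.4282 -0.3687  0.1678] rpy [ 1.7986e+02 -1.6000e-01 -1.6889e+02] q [-20.9  16.9 -22.5  -0.  -50.8 -57.9] F [-0.7 -0.2 -0.7] op 0.03184188583074223
shell 0.88 (287.3, -379.3, 37, 18, -78.5)
shell 0.6 (414.8, -374.1, 80, 74, 10.3)
board 0.97 (418.3, -369.6, 57, 40, 11.1)
go [0.0021, -0.002, 0.0633] turn 0.0006 dist mm 51 calls 0.24 q6 -57.9
```

View pics/inbay.png

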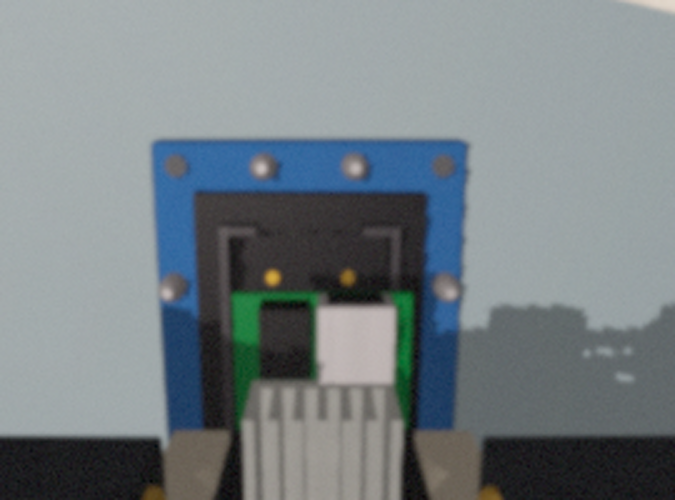

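The board's socket end at row ~177 is parallel to the shell's open end, slightly off to +y. I correct by about 3.5 mm and lower.

```bash
python3 -c "
from h import *
o=st(); go(.4290,-.3722,.12,-168.9)"
```

```text
t 15.2833 tcp [ 0.4297 -0.3698  0.1706] rpy [-1.7996e+02  3.0000e-02 -1.6885e+02] q [-20.9  16.7 -22.3   0.  -50.9 -57.9] F [ 0.2 -0.  -0.3] op 0.03191936122903259
go [0.0015, -0.0027, 0.0633] turn 0.0006 dist mm 51 calls 0.24 q6 -57.9
```

send_rows(
  deltas=[
    [[0.0012,-0.0028,0.02],0],
    [[0.0012,-0.0028,0.04],0],
    [[0.0012,-0.0028,0.055],0],
    [[0.0012,-0.0028,0.063],0],
    [[0.0012,-0.0028,0.063],0],
  ],
)

```text
clock: 15.7
tool_pos: [0.4285, -0.3721, 0.119]
orientation: [180.0, -0.1, -168.9]
force: [0.1, 0.4, -0.5]
opening: 0.0317
gripper_force: 30.0
```

send_rows(
  deltas=[
    [[0,0,0.005],0],
    [[0,0,0.01],0],
    [[0,0,0.015],0],
    [[0,0,0.02],0],
    [[0,0,0.024],0],
  ],
)

```text
clock: 16.12
tool_pos: [0.4286, -0.3725, 0.1001]
orientation: [-180.0, 0.0, -168.9]
force: [0.1, 0.3, -0.9]
opening: 0.0316
gripper_force: 30.0
```

```bash
python3 -c "
from h import *
o=st(); go(.4292,-.3723,.0975,-168.9)"
```

```text
t 16.1167 tcp [ 0.4286 -0.3725  0.1001] rpy [-1.7999e+02  1.0000e-02 -1.6891e+02] q [-21.2  21.9 -26.1  -0.  -42.  -57.7] F [ 0.1  0.3 -0.9] op 0.03158911599637
go [-0.0007, 0.0, 0.0032] turn -0.0001 dist mm 3 calls 0.01 q6 -57.7
```

send_rows(
  deltas=[
    [[0,0,0.001],0],
    [[0,0,0.002],0],
    [[0,0,0.003],0],
    [[0,0,0.004],0],
    [[0,0,0.0045],0],
  ],
)

```text
clock: 16.53
tool_pos: [0.4287, -0.3725, 0.097]
orientation: [-180.0, 0.0, -168.9]
force: [-1.6, 1.1, 5.3]
opening: 0.0315
gripper_force: 30.0
```

send_rows(
  deltas=[
    [[0,0,0],0],
    [[0,0,0],0],
    [[0,0,0],0],
    [[0,0,0],0],
    [[0,0,0],0],
  ],
)

```text
clock: 16.95
tool_pos: [0.4287, -0.3725, 0.097]
orientation: [-180.0, 0.0, -168.9]
force: [-1.7, 0.8, 5.9]
opening: 0.0313
gripper_force: 30.0
```

send_rows(
  deltas=[
    [[0,0,0],0],
    [[0,0,0],0],
    [[0,0,0],0],
    [[0,0,0],0],
    [[0,0,0],0],
  ],
  gripper=0.7,
)

```text
clock: 17.37
tool_pos: [0.4286, -0.3724, 0.0965]
orientation: [180.0, -0.0, -168.9]
force: [-0.1, 0.1, 0.6]
opening: 0.0585
gripper_force: 0.0
```

send_rows(
  deltas=[
    [[0,0,-0.03],0],
    [[0,0,-0.08],0],
    [[0,0,-0.13],0],
    [[0,0,-0.18],0],
    [[0,0,-0.23],0],
  ],
)

```text
clock: 17.78
tool_pos: [0.4282, -0.3723, 0.2826]
orientation: [180.0, -0.0, -168.9]
force: [1.6, 0.2, 0.3]
opening: 0.0611
gripper_force: 0.0
```

```bash
cat > q.py <<'E'
from h import *
o=st(); p=ctrl.snapshot("wrist"); save(p,"view5.png")
for t,z in (("shell_mid",.018),("board_mid",.02),("battery_mid",.032)):
  for d in ctrl.cut_out(p,t):
    if d["conf"]>.3: print(t,round(d["conf"],2),np.round(np.array(d["xy"])*[512,384]),rect(p,d["pixels"],z))
go(.53,-.20,.28,-173)
E
python3 q.py
```

```text
t 17.7833 tcp [ 0.4282 -0.3723  0.2826] rpy [ 179.99   -0.   -168.91] q [-21.2  10.8 -14.   -0.  -65.2 -57.7] F [1.6 0.2 0.3] op 0.061059749972742924
shell_mid 0.95 [257. 207.] (457.2, -365.6, 166, 75, 11.0)
shell_mid 0.61 [281.  14.] (267.2, -375.6, 106, 49, -78.5)
board_mid 0.81 [259. 171.] (427.1, -371.7, 72, 40, 12.6)
battery_mid 0.81 [424. 211.] (435.8, -168.9, 73, 60, 58.5)
go [-0.1654, 0.1873, 0.0029] turn 0.0453 dist mm 200 calls 0.96 q6 -57.7
```

View pics/view5.png

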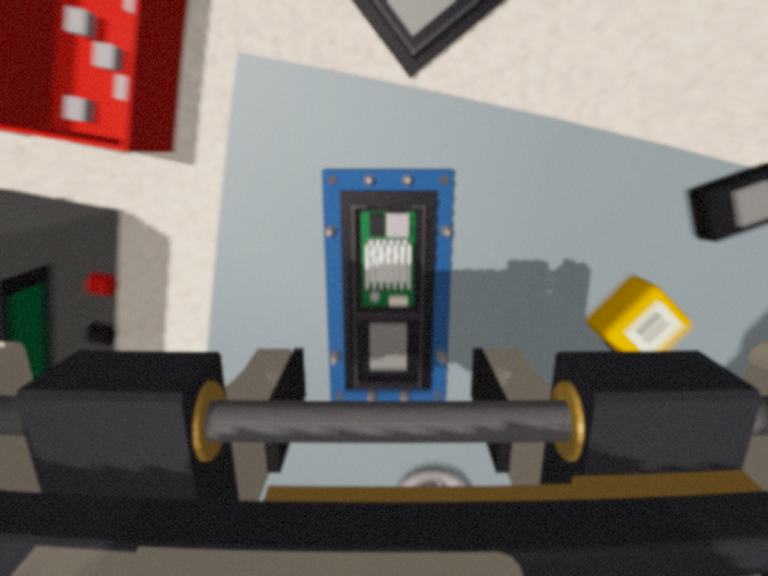

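The board lies in the long bay with its sockets at the open end. Now the small yellow battery.

send_rows(
  deltas=[
    [[-0.165,0.187,0.003],0.045],
    [[-0.165,0.187,0.003],0.045],
    [[-0.165,0.187,0.003],0.045],
    [[-0.165,0.187,0.003],0.045],
    [[-0.165,0.187,0.003],0.045],
  ],
  gripper=1,
)

```text
clock: 18.4
tool_pos: [0.5296, -0.1978, 0.2765]
orientation: [180.0, -0.1, -172.9]
force: [0.3, -0.4, -0.2]
opening: 0.0861
gripper_force: 0.0
```

send_rows(
  deltas=[
    [[0,0,0],0],
    [[0,0,0],0],
    [[0,0,0],0],
    [[0,0,0],0],
    [[0,0,0],0],
  ],
)

```text
clock: 18.82
tool_pos: [0.5287, -0.2012, 0.2778]
orientation: [180.0, -0.1, -173.0]
force: [0.0, 0.2, -0.0]
opening: 0.088
gripper_force: 0.0
```

```bash
cat > r.py <<'E'
from h import *
import sys
o=st(); p=ctrl.snapshot("wrist"); save(p,sys.argv[1],(150,60,400,270),2.5)
hsv=cv2.cvtColor(p["color"],cv2.COLOR_RGB2HSV)
for d in ctrl.cut_out(p,"battery_mid"):
    if d["conf"]<.25: continue
    m=d["pixels"]; h=hsv[m]; print(round(d["conf"],2),np.round(np.array(d["xy"])*[512,384]),"hue",np.median(h[h[:,1]>120,0]),"out@.032",rect(p,m,.032),"@.016",rect(p,m,.016))
    lab=(m&(hsv[...,1]<90)&(hsv[...,2]>90))
    lab=cv2.morphologyEx(lab.astype(np.uint8),cv2.MORPH_CLOSE,np.ones((9,9)))
    if lab.sum()>30: print("   label",rect(p,lab,.032))
E
python3 r.py bat.png
```

```text
t 18.8167 tcp [ 0.5287 -0.2012  0.2778] rpy [ 1.7999e+02 -5.0000e-02 -1.7305e+02] q [ -1.   10.9 -14.5  -0.  -64.6 -82. ] F [ 0.   0.2 -0. ] op 0.08800205274070644
0.89 [311. 249.] hue 143.0 out@.032 (609.8, -130.6, 48, 43, 10.8) @.016 (617.2, -126.9, 50, 45, 10.8)
   label (609.3, -130.7, 47, 43, 10.8)
0.83 [302.  95.] hue 25.0 out@.032 (438.5, -165.4, 61, 53, -30.6) @.016 (437.8, -163.3, 64, 56, -30.6)
   label (432.6, -161.8, 53, 47, 59.2)
0.63 [274. 182.] hue 23.0 out@.032 (532.0, -182.3, 46, 40, -21.9) @.016 (535.7, -181.0, 48, 42, -21.9)
   label (528.6, -184.3, 40, 34, -24.0)
```

View pics/bat.png

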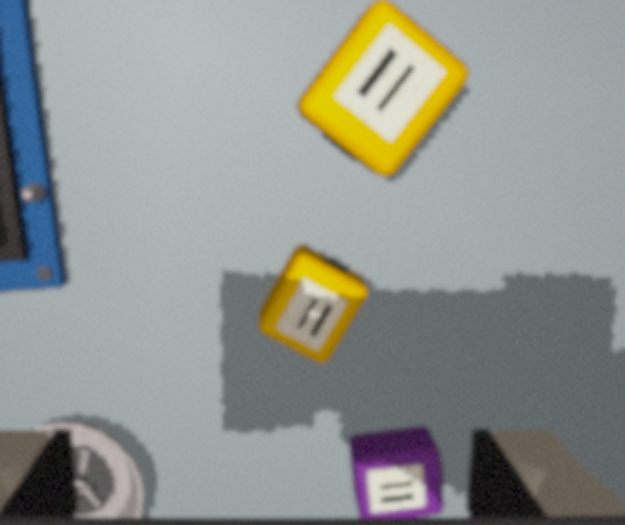

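The picture shows the small yellow battery at about (275,184) in camera pixels, turned about -23 deg, clear of the purple and the big ones. I go closer.

```bash
python3 -c "
from h import *
o=st(); go(.532,-.1825,.19,-202.5)"
```

```text
t 18.9167 tcp [ 0.5288 -0.2012  0.2782] rpy [ 1.8000e+02 -1.0000e-02 -1.7305e+02] q [ -1.   10.9 -14.5  -0.  -64.6 -82. ] F [-0.5 -0.6 -1. ] op 0.08747970348516548
go [-0.0068, 0.0227, 0.1102] turn 0.3272 dist mm 90 calls 0.82 q6 -82.0
```

send_rows(
  deltas=[
    [[-0.007,0.023,0.04],0.33],
    [[-0.007,0.023,0.08],0.33],
    [[-0.007,0.023,0.11],0.33],
    [[-0.007,0.023,0.11],0.33],
    [[-0.007,0.023,0.11],0.33],
  ],
)

```text
clock: 19.33
tool_pos: [0.5316, -0.1818, 0.1887]
orientation: [-179.9, -0.2, 157.0]
force: [0.9, -1.9, 0.8]
opening: 0.0878
gripper_force: 0.0
```

send_rows(
  deltas=[
    [[0,0,0],0],
    [[0,0,0],0],
    [[0,0,0],0],
    [[0,0,0],0],
    [[0,0,0],0],
  ],
)

```text
clock: 19.75
tool_pos: [0.5329, -0.1814, 0.1909]
orientation: [180.0, 0.1, 157.4]
force: [0.3, 0.8, 0.8]
opening: 0.0877
gripper_force: 0.0
```

```bash
python3 r.py bat2.png
```

```text
t 19.75 tcp [ 0.5329 -0.1814  0.1909] rpy [1.7997e+02 7.0000e-02 1.5740e+02] q [   1.1   15.1  -21.5    0.   -53.3 -113.7] F [0.3 0.8 0.8] op 0.08769062188847393
0.85 [260. 197.] hue 23.0 out@.032 (532.0, -179.7, 45, 36, -22.6) @.016 (536.4, -181.5, 48, 39, -22.6)
   label (537.4, -181.8, 26, 21, -22.6)
0.81 [330. 245.] hue 143.0 out@.032 (595.8, -135.6, 46, 27, -46.4) @.016 (604.3, -134.6, 49, 29, -46.4)
   label (602.4, -143.8, 33, 16, -3.2)
0.67 [229.  80.] hue 26.0 out@.032 (437.5, -166.2, 60, 51, -30.1) @.016 (436.0, -167.1, 63, 55, -30.1)
   label (434.0, -164.9, 37, 32, -30.2)
```

View pics/bat2.png

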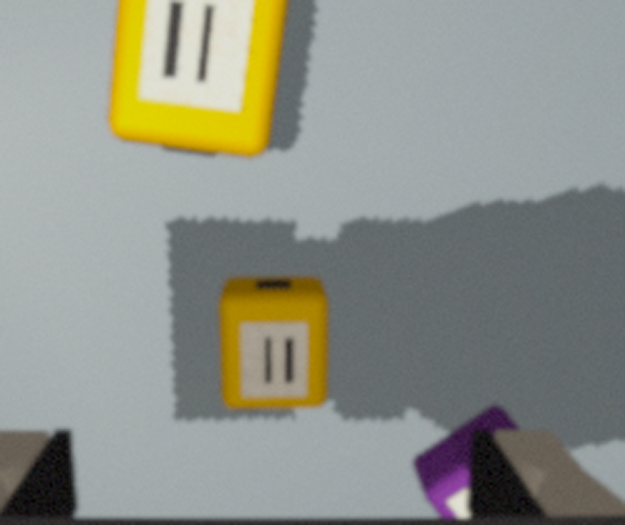

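The battery is now square to the gripper, with its top face centred at about (260,201). Descend with the fingers at 70 %.

```bash
python3 -c "
from h import *
o=st(); go(.5343,-.1806,.083,157.4)"
```

```text
t 19.85 tcp [ 0.5328 -0.1813  0.1906] rpy [1.7999e+02 4.0000e-02 1.5738e+02] q [   1.1   15.1  -21.5    0.   -53.3 -113.8] F [ 0.8  0.9 -0.3] op 0.08805806762500368
go [-0.0013, 0.0015, 0.1346] turn -0.0002 dist mm 108 calls 0.52 q6 -113.8
```

send_rows(
  deltas=[
    [[-0.0013,0.0015,0.03],0],
    [[-0.0013,0.0015,0.07],0],
    [[-0.0013,0.0015,0.1],0],
    [[-0.0013,0.0015,0.125],0],
    [[-0.0013,0.0015,0.134],0],
  ],
  gripper=0.7,
)

```text
clock: 20.27
tool_pos: [0.5325, -0.1805, 0.0803]
orientation: [-179.9, -0.2, 157.3]
force: [-0.9, 0.4, -1.0]
opening: 0.0629
gripper_force: 0.0
```

send_rows(
  deltas=[
    [[0,0,0],0],
    [[0,0,0],0],
    [[0,0,0],0],
    [[0,0,0],0],
    [[0,0,0],0],
  ],
  gripper=0,
)

```text
clock: 20.68
tool_pos: [0.5349, -0.1806, 0.0845]
orientation: [179.9, 0.1, 157.4]
force: [-0.5, -0.0, 3.1]
opening: 0.0366
gripper_force: 30.0
```

send_rows(
  deltas=[
    [[0,0,0],0],
    [[0,0,0],0],
    [[0,0,0],0],
    [[0,0,0],0],
    [[0,0,0],0],
  ],
)

```text
clock: 21.1
tool_pos: [0.5349, -0.1806, 0.0845]
orientation: [180.0, 0.1, 157.4]
force: [-0.2, 1.0, 6.8]
opening: 0.0367
gripper_force: 30.0
```

send_rows(
  deltas=[
    [[0,0,-0.02],0],
    [[0,0,-0.06],0],
    [[0,0,-0.11],0],
    [[0,0,-0.14],0],
    [[0,0,-0.14],0],
  ],
)

```text
clock: 21.52
tool_pos: [0.5368, -0.181, 0.2015]
orientation: [179.8, 0.5, 157.4]
force: [1.2, 0.5, -0.2]
opening: 0.0366
gripper_force: 30.0
```

```bash
python3 -c "
from h import *
import math
c,s=math.cos(math.radians(11)),math.sin(math.radians(11))
x,y=.4573+.043*c,-.3658+.043*s; print(x,y)
o=st(); go(x,y,.19,-169)"
```

```text
0.49950996888824956 -0.3575952131988086
t 21.5167 tcp [ 0.5368 -0.181   0.2015] rpy [179.85   0.54 157.4 ] q [ 1.200e+00  1.450e+01 -2.070e+01  1.000e-01 -5.420e+01 -1.139e+02] F [ 1.2  0.5 -0.2] op 0.03662538348956153
go [-0.0416, -0.2218, 0.0142] turn -0.3733 dist mm 181 calls 0.94 q6 -113.9
```

send_rows(
  deltas=[
    [[-0.042,-0.222,0.01],-0.373],
    [[-0.042,-0.222,0.01],-0.373],
    [[-0.042,-0.222,0.01],-0.373],
    [[-0.042,-0.222,0.01],-0.373],
    [[-0.042,-0.222,0.01],-0.373],
  ],
)

```text
clock: 21.93
tool_pos: [0.4956, -0.3596, 0.1869]
orientation: [180.0, -0.0, -169.0]
force: [0.4, 0.8, -0.8]
opening: 0.0365
gripper_force: 30.0
```

send_rows(
  deltas=[
    [[0,0,0],0],
    [[0,0,0],0],
    [[0,0,0],0],
    [[0,0,0],0],
    [[0,0,0],0],
  ],
)

```text
clock: 22.35
tool_pos: [0.497, -0.3565, 0.1873]
orientation: [-180.0, 0.0, -169.3]
force: [0.2, -0.6, -1.0]
opening: 0.0368
gripper_force: 30.0
```

```bash
cat > u.py <<'E'
from h import *
o=st(); p=ctrl.snapshot("wrist"); zt=o["tool_pos"][2]-.0845+.032
hsv=cv2.cvtColor(p["color"],cv2.COLOR_RGB2HSV)
for d in ctrl.cut_out(p,"shell_mid"):
    if d["conf"]>.3: print("shell",d["conf"],rect(p,d["pixels"],.018))
for d in ctrl.cut_out(p,"battery_mid"):
    m=d["pixels"]
    if d["conf"]>.25: print(round(d["conf"],2),np.round(np.array(d["xy"])*[512,384]),"top",rect(p,m,zt),"bot",rect(p,m,zt-.032))
save(p,"batbay.png",(130,60,400,270),2.5)
go(.4995,-.3576,.12,-169)
E
python3 u.py
```

```text
t 22.35 tcp [ 0.497  -0.3565  0.1873] rpy [-1.800e+02  2.000e-02 -1.693e+02] q [-17.4  19.5 -15.5  -0.  -55.  -61.9] F [ 0.2 -0.6 -1. ] op 0.036769894084514816
shell 0.74 (453.0, -366.5, 157, 74, 11.3)
0.93 [257. 237.] top (484.9, -358.0, 36, 34, -79.3) bot (498.8, -355.3, 44, 41, -79.3)
0.76 [481. 171.] top (430.6, -251.8, 43, 39, 59.6) bot (432.6, -226.0, 53, 47, 59.6)
go [-0.0028, -0.0017, 0.0841] turn -0.003 dist mm 67 calls 0.32 q6 -61.9
```

send_rows(
  deltas=[
    [[-0.0015,0.0012,0.03],-0.003],
    [[-0.0015,-0.0015,0.06],-0.003],
    [[-0.0015,-0.0015,0.08],-0.003],
    [[-0.0015,-0.0015,0.084],-0.003],
    [[-0.0015,-0.0015,0.084],-0.003],
  ],
)

```text
clock: 22.92
tool_pos: [0.4977, -0.3579, 0.1189]
orientation: [179.9, -0.1, -169.0]
force: [0.4, -0.9, -0.3]
opening: 0.0365
gripper_force: 30.0
```

```bash
python3 -c "
from h import *
o=st(); go(.498,-.3578,.0985,-169)"
```

```text
t 22.9167 tcp [ 0.4977 -0.3579  0.1189] rpy [ 1.7993e+02 -1.2000e-01 -1.6903e+02] q [-17.5  24.  -19.1   0.  -47.  -61.5] F [ 0.4 -0.9 -0.3] op 0.03645645624975908
go [-0.0005, -0.0, 0.0255] turn -0.0003 dist mm 20 calls 0.1 q6 -61.5
```

send_rows(
  deltas=[
    [[0,0,0.006],0],
    [[0,0,0.011],0],
    [[0,0,0.016],0],
    [[0,0,0.021],0],
    [[0,0,0.0255],0],
  ],
)

```text
clock: 23.33
tool_pos: [0.4982, -0.3584, 0.0995]
orientation: [-180.0, 0.0, -169.1]
force: [0.4, 0.5, -1.5]
opening: 0.0368
gripper_force: 30.0
```

send_rows(
  deltas=[
    [[0,0,0.001],0],
    [[0,0,0.002],0],
    [[0,0,0.002],0],
    [[0,0,0.002],0],
    [[0,0,0.002],0],
  ],
)

```text
clock: 23.75
tool_pos: [0.498, -0.3584, 0.0985]
orientation: [-180.0, 0.0, -169.0]
force: [-2.1, 1.1, 6.1]
opening: 0.0366
gripper_force: 30.0
```

Contact at the expected height. Release, rise and check.

send_rows(
  deltas=[
    [[0,0,0],0],
    [[0,0,0],0],
    [[0,0,0],0],
    [[0,0,0],0],
    [[0,0,0],0],
  ],
  gripper=0.7,
)

```text
clock: 24.17
tool_pos: [0.4981, -0.3584, 0.0978]
orientation: [180.0, -0.0, -169.1]
force: [-0.5, 0.0, 0.6]
opening: 0.0601
gripper_force: 0.0
```

send_rows(
  deltas=[
    [[0,0,-0.03],0],
    [[0,0,-0.08],0],
    [[0,0,-0.13],0],
    [[0,0,-0.18],0],
    [[0,0,-0.23],0],
  ],
)

```text
clock: 24.58
tool_pos: [0.4977, -0.3583, 0.2838]
orientation: [180.0, -0.0, -169.1]
force: [1.8, -0.9, -1.1]
opening: 0.0611
gripper_force: 0.0
```

send_rows(
  deltas=[
    [[0.06,0,-0.08],0],
    [[0.06,0,-0.08],0],
    [[0.06,0,-0.08],0],
    [[0.06,0,-0.08],0],
    [[0.06,0,-0.08],0],
  ],
  gripper=1,
)

```text
clock: 25.0
tool_pos: [0.4506, -0.3673, 0.3457]
orientation: [180.0, 0.0, -169.1]
force: [-0.4, -0.4, -0.4]
opening: 0.0858
gripper_force: 0.0
```

```bash
cat > v.py <<'E'
from h import *
o=st(); p=ctrl.snapshot("wrist"); save(p,"both.png",(150,60,400,270),2.5)
for t,zs in (("shell_mid",(.018,)),("board_mid",(.02,.044)),("battery_mid",(.046,.03))):
  for d in ctrl.cut_out(p,t):
    if d["conf"]>.3: print(t,round(d["conf"],2),np.round(np.array(d["xy"])*[512,384]),[rect(p,d["pixels"],z) for z in zs])
go(.49,.33,.36,-185)
E
python3 v.py
```

```text
t 25.0 tcp [ 0.4506 -0.3673  0.3457] rpy [ 1.7998e+02  3.0000e-02 -1.6908e+02] q [-19.9  10.   -6.6  -0.  -73.3 -59.1] F [-0.4 -0.4 -0.4] op 0.08579523343995821
shell_mid 0.8 [260. 169.] [(457.4, -365.9, 163, 73, 10.9)]
shell_mid 0.78 [275.  10.] [(271.3, -376.5, 95, 46, -78.7)]
battery_mid 0.66 [403. 181.] [(434.2, -175.1, 63, 58, 59.2), (436.6, -166.7, 66, 60, 59.2)]
battery_mid 0.63 [260. 199.] [(494.0, -357.2, 48, 37, 10.2), (498.8, -356.2, 50, 38, 10.2)]
go [-0.2135, 0.8464, -0.0188] turn 0.1774 dist mm 699 calls 3.35 q6 -59.1
```

```bash
python3 -c "
from h import *
o=st(); go(.52,.0,.35,-178)"
```

```text
t 25.2 tcp [ 0.4511 -0.3673  0.3443] rpy [ 1.7991e+02 -1.2000e-01 -1.6903e+02] q [-19.9  10.2  -6.6  -0.  -73.3 -59.1] F [0.6 0.2 0.1] op 0.0876255498927434
go [-0.1719, 0.4343, -0.0068] turn 0.0996 dist mm 374 calls 1.79 q6 -59.1
```

send_rows(
  deltas=[
    [[-0.172,0.434,-0.007],0.1],
    [[-0.172,0.434,-0.007],0.1],
    [[-0.172,0.434,-0.007],0.1],
    [[-0.172,0.434,-0.007],0.1],
    [[-0.172,0.434,-0.007],0.1],
  ],
)

```text
clock: 25.62
tool_pos: [0.489, -0.1646, 0.3481]
orientation: [-180.0, -0.1, -178.1]
force: [0.2, -0.2, 0.3]
opening: 0.0873
gripper_force: 0.0
```

```bash
python3 -c "
from h import *
o=st(); go(.51,.08,.35,-185.6)"
```

```text
t 25.6167 tcp [ 0.489  -0.1646  0.3481] rpy [-1.8000e+02 -9.0000e-02 -1.7807e+02] q [  3.2   3.5 -13.9   0.  -72.7 -91.3] F [ 0.2 -0.2  0.3] op 0.08730034502409366
go [-0.0366, 0.3047, -0.0025] turn 0.0837 dist mm 245 calls 1.18 q6 -91.3
```

send_rows(
  deltas=[
    [[-0.036,0.31,0],0.084],
    [[-0.036,0.31,0],0.084],
    [[-0.036,0.31,0],0.084],
    [[-0.036,0.31,0],0.084],
    [[-0.036,0.31,0],0.084],
  ],
)

```text
clock: 26.03
tool_pos: [0.5052, 0.038, 0.3483]
orientation: [-180.0, -0.1, 174.4]
force: [1.0, -0.9, 0.9]
opening: 0.0877
gripper_force: 0.0
```

```bash
python3 -c "
from h import *
o=st(); go(.475,.35,.35,-185.6)"
```

```text
t 26.0333 tcp [0.5052 0.038  0.3483] rpy [-1.7996e+02 -5.0000e-02  1.7442e+02] q [  26.5    2.6  -14.9    0.   -72.6 -122.1] F [ 1.  -0.9  0.9] op 0.08766851015252553
go [0.0755, 0.3845, -0.0023] turn 0.0002 dist mm 314 calls 1.5 q6 -122.1
```

send_rows(
  deltas=[
    [[0.0755,0.385,0],0],
    [[0.0755,0.385,0],0],
    [[0.0755,0.385,0],0],
    [[0.0755,0.385,0],0],
    [[0.0755,0.385,0],0],
  ],
)

```text
clock: 26.45
tool_pos: [0.4848, 0.2454, 0.3482]
orientation: [-179.9, -0.0, 174.4]
force: [1.5, 0.1, -0.0]
opening: 0.0873
gripper_force: 0.0
```

send_rows(
  deltas=[
    [[0.027,0.13,0],0],
    [[0.027,0.13,0],0],
    [[0.027,0.13,0],0],
    [[0.027,0.13,0],0],
    [[0.027,0.13,0],0],
  ],
)

```text
clock: 26.87
tool_pos: [0.4737, 0.3502, 0.3471]
orientation: [-179.8, -0.1, 174.5]
force: [0.4, -0.4, 0.5]
opening: 0.0877
gripper_force: 0.0
```

send_rows(
  deltas=[
    [[0,0,0],0],
    [[0,0,0],0],
    [[0,0,0],0],
    [[0,0,0],0],
    [[0,0,0],0],
  ],
)

```text
clock: 27.28
tool_pos: [0.4745, 0.3479, 0.3493]
orientation: [180.0, 0.0, 174.3]
force: [-0.9, -0.1, 0.1]
opening: 0.088
gripper_force: 0.0
```

```bash
cat > w.py <<'E'
from h import *
o=st(); p=ctrl.snapshot("wrist"); save(p,"cover.png",(100,0,420,270),2.2)
for d in ctrl.cut_out(p,"cover_mid"):
    if d["conf"]>.3: print(round(d["conf"],2),np.round(np.array(d["xy"])*[512,384]),[rect(p,d["pixels"],z) for z in (.034,0)])
E
python3 w.py
```

```text
t 27.2833 tcp [0.4745 0.3479 0.3493] rpy [1.7998e+02 1.0000e-02 1.7433e+02] q [  55.3   10.6   -5.5    0.   -73.9 -150.9] F [-0.9 -0.1  0.1] op 0.08800340191551835
0.68 [279. 169.] [(488.7, 372.8, 159, 67, -5.1), (496.2, 374.2, 172, 73, -5.1)]
```

```bash
python3 -c "
from h import *
o=st(); go(.4887,.3725,.18,-185.1)"
```

```text
t 27.3833 tcp [0.4744 0.3482 0.3492] rpy [1.7997e+02 1.0000e-02 1.7435e+02] q [  55.3   10.6   -5.5   -0.   -73.9 -150.9] F [ 0.8  0.3 -0.4] op 0.08764925740386506
go [-0.0147, 0.0319, 0.2116] turn -0.0061 dist mm 172 calls 0.82 q6 -150.9
```

send_rows(
  deltas=[
    [[-0.0147,0.032,0.2],-0.006],
    [[-0.0147,0.032,0.2],-0.006],
    [[-0.0147,0.032,0.2],-0.006],
    [[-0.0147,0.032,0.21],-0.006],
    [[-0.0147,0.032,0.21],-0.006],
  ],
)

```text
clock: 27.8
tool_pos: [0.4861, 0.3705, 0.1733]
orientation: [-179.5, -0.4, 174.8]
force: [0.0, -2.0, -1.4]
opening: 0.0878
gripper_force: 0.0
```

send_rows(
  deltas=[
    [[0,0,0],0],
    [[0,0,0],0],
    [[0,0,0],0],
    [[0,0,0],0],
    [[0,0,0],0],
  ],
)

```text
clock: 28.22
tool_pos: [0.489, 0.3735, 0.1834]
orientation: [179.8, 0.1, 174.9]
force: [0.5, -0.9, 0.6]
opening: 0.0878
gripper_force: 0.0
```

```bash
sed -i 's/cover.png/cover2.png/' w.py; python3 w.py; python3 -c "
from h import *
o=st(); go(.4887,.3725,.080,-185.1)"
```

```text
t 28.2167 tcp [0.489  0.3735 0.1834] rpy [1.7982e+02 1.2000e-01 1.7493e+02] q [  55.5   20.   -15.4    0.   -54.4 -150.6] F [ 0.5 -0.9  0.6] op 0.08778412378871439
0.95 [257. 178.] [(478.3, 374.0, 140, 67, -4.6), (487.6, 373.1, 160, 77, -4.6)]
t 28.3167 tcp [0.4887 0.3733 0.1825] rpy [1.7988e+02 7.0000e-02 1.7493e+02] q [  55.5   20.   -15.5    0.   -54.4 -150.6] F [-0.4  0.   0.3] op 0.08773574340307867
go [0.0001, -0.0012, 0.1282] turn 0.0003 dist mm 103 calls 0.49 q6 -150.6
```

send_rows(
  deltas=[
    [[0,0,0.04],0.002],
    [[0,0,0.08],0.002],
    [[0,0,0.105],0.002],
    [[0,0,0.12],0.002],
    [[0,0,0.128],0.002],
  ],
)

```text
clock: 28.73
tool_pos: [0.4881, 0.3725, 0.0772]
orientation: [-179.9, -0.1, 174.7]
force: [0.9, 0.3, 0.1]
opening: 0.0877
gripper_force: 0.0
```

send_rows(
  deltas=[
    [[0,0,0],0],
    [[0,0,0],0],
    [[0,0,0],0],
    [[0,0,0],0],
    [[0,0,0],0],
  ],
  gripper=0,
)

```text
clock: 29.15
tool_pos: [0.4889, 0.3736, 0.08]
orientation: [179.9, 0.1, 174.8]
force: [-1.4, 0.5, 3.2]
opening: 0.0655
gripper_force: 30.0
```

send_rows(
  deltas=[
    [[0,0,0],0],
    [[0,0,0],0],
    [[0,0,0],0],
    [[0,0,0],0],
    [[0,0,0],0],
  ],
)

```text
clock: 29.57
tool_pos: [0.4889, 0.3736, 0.08]
orientation: [179.9, 0.1, 174.8]
force: [-0.6, -2.0, 7.0]
opening: 0.0658
gripper_force: 30.0
```

send_rows(
  deltas=[
    [[0,0,-0.02],0],
    [[0,0,-0.06],0],
    [[0,0,-0.11],0],
    [[0,0,-0.16],0],
    [[0,0,-0.2],0],
  ],
)

```text
clock: 29.98
tool_pos: [0.4886, 0.373, 0.242]
orientation: [179.9, 0.1, 174.8]
force: [0.5, 1.7, -0.7]
opening: 0.0657
gripper_force: 30.0
```

```bash
python3 -c "
from h import *
o=st(); go(.51,.0,.24,-176)"
```

```text
t 29.9833 tcp [0.4886 0.373  0.242 ] rpy [1.7990e+02 8.0000e-02 1.7476e+02] q [  55.6   16.9  -11.4    0.   -61.5 -150.8] F [ 0.5  1.7 -0.7] op 0.06568241989221503
go [-0.0692, -0.4619, 0.0018] turn -0.1027 dist mm 374 calls 1.79 q6 -150.8
```

send_rows(
  deltas=[
    [[-0.069,-0.462,0],-0.1],
    [[-0.069,-0.462,0],-0.1],
    [[-0.069,-0.462,0],-0.1],
    [[-0.069,-0.462,0],-0.1],
    [[-0.069,-0.462,0],-0.1],
  ],
)

```text
clock: 30.4
tool_pos: [0.4996, 0.1632, 0.239]
orientation: [180.0, 0.0, -176.2]
force: [0.8, -0.5, 0.1]
opening: 0.066
gripper_force: 30.0
```

```bash
python3 -c "
from h import *
o=st(); go(.50,-.05,.235,-169)"
```

```text
t 30.4 tcp [0.4996 0.1632 0.239 ] rpy [ 1.7996e+02  3.0000e-02 -1.7622e+02] q [  39.5    8.9  -22.5   -0.   -58.5 -125.7] F [ 0.8 -0.5  0.1] op 0.06595922895173625
go [0.0171, -0.2659, 0.0048] turn -0.0802 dist mm 213 calls 1.02 q6 -125.7
```

send_rows(
  deltas=[
    [[0.017,-0.266,0],-0.08],
    [[0.017,-0.266,0],-0.08],
    [[0.017,-0.266,0],-0.08],
    [[0.017,-0.266,0],-0.08],
    [[0.017,-0.266,0],-0.08],
  ],
)

```text
clock: 30.82
tool_pos: [0.5, -0.0431, 0.2391]
orientation: [180.0, 0.1, -169.0]
force: [2.3, -0.4, -1.4]
opening: 0.0656
gripper_force: 30.0
```

```bash
python3 -c "
from h import *
o=st(); go(.4577,-.3662,.235,-169)"
```

```text
t 30.8167 tcp [ 0.5    -0.0431  0.2391] rpy [ 1.7998e+02  7.0000e-02 -1.6903e+02] q [ 17.5   6.6 -25.2  -0.  -58.1 -96.6] F [ 2.3 -0.4 -1.4] op 0.0656100331779891
go [0.1287, -0.3864, 0.0049] turn -0.0004 dist mm 326 calls 1.56 q6 -96.6
```

send_rows(
  deltas=[
    [[0.129,-0.386,0],0],
    [[0.129,-0.386,0],0],
    [[0.129,-0.386,0],0],
    [[0.129,-0.386,0],0],
    [[0.129,-0.386,0],0],
  ],
)

```text
clock: 31.23
tool_pos: [0.4724, -0.2496, 0.239]
orientation: [-180.0, 0.1, -169.0]
force: [1.8, 0.2, -0.3]
opening: 0.0656
gripper_force: 30.0
```

```bash
python3 -c "
from h import *
o=st(); go(.4577,-.3662,.20,-169)"
```

```text
t 31.2333 tcp [ 0.4724 -0.2496  0.239 ] rpy [-1.8000e+02  5.0000e-02 -1.6905e+02] q [ -6.8   9.8 -21.4  -0.  -58.7 -72.2] F [ 1.8  0.2 -0.3] op 0.06563370490327088
go [0.0458, -0.1396, 0.0488] turn -0.0005 dist mm 124 calls 0.59 q6 -72.2
```

send_rows(
  deltas=[
    [[0.046,-0.14,0],0],
    [[0.046,-0.14,0.02],0],
    [[0.046,-0.14,0.04],0],
    [[0.046,-0.14,0.048],0],
    [[0.046,-0.14,0.048],0],
  ],
)

```text
clock: 31.65
tool_pos: [0.4563, -0.3659, 0.1975]
orientation: [179.8, -0.2, -169.3]
force: [0.2, 0.3, -1.2]
opening: 0.0656
gripper_force: 30.0
```

send_rows(
  deltas=[
    [[0,0,0],0],
    [[0,0,0],0],
    [[0,0,0],0],
    [[0,0,0],0],
    [[0,0,0],0],
  ],
)

```text
clock: 32.07
tool_pos: [0.459, -0.364, 0.2011]
orientation: [-180.0, 0.1, -169.0]
force: [-0.1, -1.2, -0.1]
opening: 0.0653
gripper_force: 30.0
```

```bash
cat > x.py <<'E'
from h import *
o=st(); p=ctrl.snapshot("wrist"); zt=o["tool_pos"][2]-.080+.034
a=np.radians(11); u=np.array([np.cos(a),np.sin(a)])
for t,z in (("cover_mid",zt),("shell_mid",.018)):
  for d in ctrl.cut_out(p,t):
    if d["conf"]>.3:
        r=rect(p,d["pixels"],z); print(t,round(d["conf"],2),r)
hsv=cv2.cvtColor(p["color"],cv2.COLOR_RGB2HSV); m=cv2.inRange(hsv,(105,120,15),(120,255,255)); m[:,:130]=0
n,l,s,_=cv2.connectedComponentsWithStats(m); k=1+s[1:,4].argmax(); print("jig",s[k],rect(p,l==k,.010))
save(p,"coverjig.png",(110,40,410,270),2.4)
go(.4577,-.3662,.14,-169)
E
python3 x.py
```

```text
t 32.0667 tcp [ 0.459  -0.364   0.2011] rpy [-1.7995e+02  8.0000e-02 -1.6897e+02] q [-19.3  16.5 -18.    0.  -55.5 -59.7] F [-0.1 -1.2 -0.1] op 0.06530867440290836
cover_mid 0.69 (420.8, -370.7, 80, 67, 11.1)
shell_mid 0.85 (378.5, -380.7, 72, 4, -79.0)
jig [ 200   77  113   22 1798] (370.3, -382.8, 98, 17, -79.0)
go [0.0017, -0.0021, 0.0757] turn -0.0001 dist mm 61 calls 0.29 q6 -59.7
```

View pics/coverjig.png

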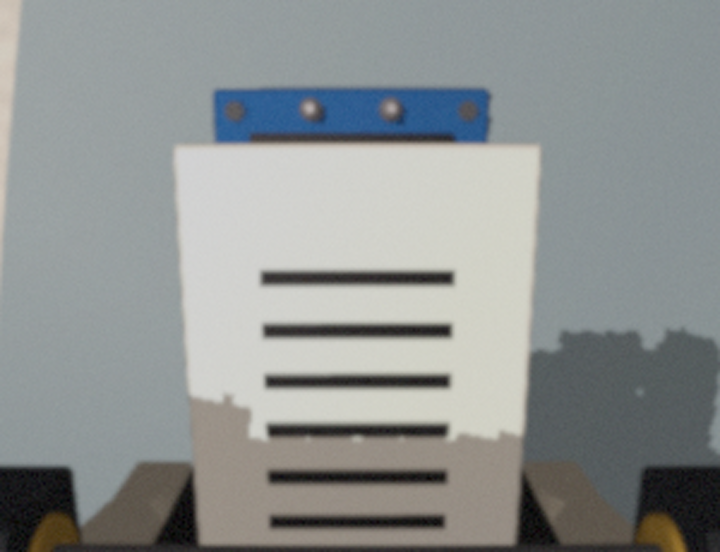

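The cover hangs straight (end edge row ~100, parallel to the jig), vents running away from the sockets end, about 2 mm off. I correct and lower. All 14 pictures are used, so from here I check by numbers.

```bash
python3 -c "
from h import *
o=st(); go(.4573,-.3664,.125,-169)"
```

```text
t 32.2167 tcp [ 0.4587 -0.3643  0.2006] rpy [-1.7998e+02  3.0000e-02 -1.6901e+02] q [-19.3  16.5 -18.   -0.  -55.5 -59.7] F [-0.1 -0.1 -0.8] op 0.0659459741013211
go [0.0023, -0.0022, 0.0945] turn -0.0001 dist mm 76 calls 0.36 q6 -59.7
```

send_rows(
  deltas=[
    [[0.0022,-0.0022,0.03],0],
    [[0.0022,-0.0022,0.06],0],
    [[0.0022,-0.0022,0.08],0],
    [[0.0022,-0.0022,0.09],0],
    [[0.0022,-0.0022,0.0945],0],
  ],
)

```text
clock: 32.63
tool_pos: [0.4565, -0.3665, 0.1233]
orientation: [179.9, -0.1, -169.0]
force: [-0.3, -0.7, 0.1]
opening: 0.0658
gripper_force: 30.0
```

send_rows(
  deltas=[
    [[0,0,0],0],
    [[0,0,0],0],
    [[0,0,0],0],
    [[0,0,0],0],
    [[0,0,0],0],
  ],
)

```text
clock: 33.05
tool_pos: [0.4574, -0.367, 0.1254]
orientation: [-180.0, 0.1, -169.1]
force: [0.7, 0.5, -1.6]
opening: 0.0657
gripper_force: 30.0
```

```bash
python3 -c "
from h import *
o=st(); go(.4573,-.3664,.11,-169)"
```

```text
t 33.05 tcp [ 0.4574 -0.367   0.1254] rpy [-1.7996e+02  7.0000e-02 -1.6905e+02] q [-19.6  21.4 -22.5   0.  -46.1 -59.4] F [ 0.7  0.5 -1.6] op 0.06569252471059936
go [-0.0, 0.0007, 0.0193] turn -0.0006 dist mm 15 calls 0.07 q6 -59.4
```

send_rows(
  deltas=[
    [[0,0.0005,0.006],0],
    [[0,0.0005,0.011],0],
    [[0,0.0005,0.016],0],
    [[0,0.0005,0.019],0],
    [[0,0.0005,0.021],0],
  ],
)

```text
clock: 33.47
tool_pos: [0.4567, -0.3663, 0.107]
orientation: [180.0, -0.0, -169.1]
force: [0.4, -0.1, -1.3]
opening: 0.0657
gripper_force: 30.0
```

send_rows(
  deltas=[
    [[0,0,0.002],0],
    [[0,0,0.004],0],
    [[0,0,0.006],0],
    [[0,0,0.008],0],
    [[0,0,0.01],0],
  ],
)

```text
clock: 33.88
tool_pos: [0.457, -0.3664, 0.0997]
orientation: [-180.0, 0.0, -169.1]
force: [-0.2, 0.2, -0.7]
opening: 0.0658
gripper_force: 30.0
```

No resistance while slipping past the wall ring (top at TCP 0.108). Last millimetres.

send_rows(
  deltas=[
    [[0,0,0.001],0],
    [[0,0,0.0015],0],
    [[0,0,0.002],0],
    [[0,0,0.0025],0],
    [[0,0,0.003],0],
  ],
)

```text
clock: 34.3
tool_pos: [0.457, -0.3664, 0.098]
orientation: [-180.0, 0.0, -169.0]
force: [-2.3, 2.4, 9.6]
opening: 0.0659
gripper_force: 30.0
```

send_rows(
  deltas=[
    [[0,0,0],0],
    [[0,0,0],0],
    [[0,0,0],0],
    [[0,0,0],0],
    [[0,0,0],0],
  ],
)

```text
clock: 34.72
tool_pos: [0.457, -0.3664, 0.098]
orientation: [-180.0, 0.0, -169.0]
force: [-1.9, 2.0, 5.5]
opening: 0.0653
gripper_force: 30.0
```

send_rows(
  deltas=[
    [[0,0,0],0],
    [[0,0,0],0],
    [[0,0,0],0],
    [[0,0,0],0],
    [[0,0,0],0],
  ],
  gripper=1,
)

```text
clock: 35.13
tool_pos: [0.4569, -0.3664, 0.0973]
orientation: [180.0, -0.0, -169.1]
force: [-0.4, 0.2, -0.5]
opening: 0.0873
gripper_force: 0.0
```

send_rows(
  deltas=[
    [[0,0,-0.02],0],
    [[0,0,-0.06],0],
    [[0,0,-0.11],0],
    [[0,0,-0.16],0],
    [[0,0,-0.21],0],
  ],
)

```text
clock: 35.55
tool_pos: [0.4565, -0.3662, 0.2671]
orientation: [180.0, -0.0, -169.1]
force: [2.1, -1.3, 0.3]
opening: 0.0879
gripper_force: 0.0
```

send_rows(
  deltas=[
    [[0.03,0,-0.12],0],
    [[0.03,0,-0.12],0],
    [[0.03,0,-0.12],0],
    [[0.03,0,-0.12],0],
    [[0.03,0,-0.12],0],
  ],
)

```text
clock: 35.97
tool_pos: [0.4333, -0.371, 0.3626]
orientation: [-179.9, 0.1, -169.1]
force: [0.2, -0.7, -1.0]
opening: 0.0873
gripper_force: 0.0
```

send_rows(
  deltas=[
    [[0,0,0],0],
    [[0,0,0],0],
    [[0,0,0],0],
    [[0,0,0],0],
    [[0,0,0],0],
  ],
)

```text
clock: 36.38
tool_pos: [0.4334, -0.3709, 0.3606]
orientation: [180.0, -0.1, -169.0]
force: [0.6, -1.0, -1.2]
opening: 0.0874
gripper_force: 0.0
```

```bash
cat > y.py <<'E'
from h import *
o=st(); p=ctrl.snapshot("wrist"); s=ctrl.snapshot("scene")
for n,q in (("wrist",p),("scene",s)):
  for t,zs in (("cover_mid",(.052,.044,.060)),("dish_mid",(.02,)),("reject_mid",(.006,)),("shell_mid",(.018,))):
    for d in ctrl.cut_out(q,t):
      if d["conf"]>.3: print(n,t,round(d["conf"],2),np.round(np.array(d["xy"])*[512,384]),[rect(q,d["pixels"],z) for z in zs])
E
python3 y.py
```

```text
t 36.3833 tcp [ 0.4334 -0.3709  0.3606] rpy [ 1.7996e+02 -7.0000e-02 -1.6905e+02] q [-20.9   8.6  -6.5  -0.  -75.  -58.1] F [ 0.6 -1.  -1.2] op 0.08737833927730093
wrist cover_mid 0.83 [258. 178.] [(456.4, -365.4, 158, 66, 11.0), (458.3, -365.0, 161, 67, 11.0), (454.4, -365.8, 155, 65, 11.0)]
wrist dish_mid 0.85 [282. 305.] [(660.0, -284.0, 73, 42, -76.9)]
wrist shell_mid 0.6 [277.  16.] [(231.1, -372.6, 113, 73, -40.0)]
wrist shell_mid 0.49 [257. 119.] [(376.5, -370.2, 19, 1, -79.0)]
scene cover_mid 0.74 [154. 285.] [(467.6, -377.1, 179, 88, 10.8), (461.1, -372.8, 181, 89, 10.8), (474.1, -381.5, 176, 87, 10.8)]
scene dish_mid 0.9 [255. 312.] [(649.6, -290.9, 78, 74, -23.2)]
scene reject_mid 0.59 [376. 181.] [(639.3, 285.2, 105, 54, -53.2)]
scene shell_mid 0.89 [ 88. 245.] [(224.8, -364.9, 172, 75, -40.4)]
scene shell_mid 0.7 [161. 308.] [(479.3, -396.8, 175, 69, 34.3)]
```

Assuming a top face at z = 0.052, the cover measures exactly 158 x 66 mm, centred on the shell at the same yaw. So it is fully down and level, and the dish and brown board have not moved.

```bash
python3 -c "
from plant import ctrl
print(ctrl.close_job())"
```

```text
the job is handed in; nothing more can be done
None
```

The modem is back together in the jig: shell, board, battery and cover were placed in that order. The last measurement shows the cover fully down, the dish and brown board had not moved, and the job was handed in at about 37 s with no verdict shown.

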